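Hang a tray bracket and lay its bearer

TASK

Hook the loose metal bracket into the slots of the bare post and press it down until it is fully home and the post's spring button snaps out above the bracket's cross bar, then let go of it. Then lay the loose wooden bearer level across this bracket and the one already hung on the other post, down in the notches of both and reaching past both. Leave the jar, the mug and the brush where they are.

Things in the scene. Friction and masses are not known exactly. Their poses are not given: they have to be found in the camera images.
- bracket: Loose grey metal bracket, 0.25-0.5 kg, on its foot flange. Origin: underside, below mid-web. x: hooked end to free tip, z up. Web 10 mm thick (y), x -68 to 72, top at z 45; free to grip from x -40 to 18; at x -67 to -45 it rises to z 80. Flange 40 mm wide, z 0 to 5, x -68 to 74. End plate 36 mm wide, z 0 to 94, x -75 to -67, with a window 18 mm wide, z 34-66, crossed by an 8 mm round bar at z 50.
- bracket_hooks (a point): On the bracket's end plate, middle of the back face's lower edge (x -75 from its origin). Two hooks stick out 12 mm along -x, 8 mm wide: tongues at z 20-28 and z 80-88, each with a nub hanging 12 mm below it (to z 8 and z 68) and a 5 to 6 mm gap between end plate and nub.
- bracket_notch (a point): Middle of the floor (web's top edge) of the bracket's notch, x 45, z 45 mm from the bracket's origin. The notch is 36 mm wide along x, between two nibs 6 mm thick and 12 mm high.
- bare_post: The bare one of two fixed grey metal channel posts, 0.20 m apart side by side, facing the same way, slots at equal height. Origin: mid-width on the slotted face, 0 to 20 mm below the bench top. x points out of the face, z up. 60 mm wide (y), 44 mm deep, top at z 195; face 4 mm thick, hollow behind. Two upright slots at y 0, 14 mm wide: z 80-110 and z 140-170.
- bare_slots (a point): On the bare post's face, middle of the lower slot's lower end (z 80 from its origin). Hooks go straight in (along -x) with the bracket's origin 13 to 21 mm above bare_seat (17 is best). With the end plate against the face, press straight down till the tongues rest on the slots' lower ends; on the way the bracket's cross bar is forced past the spring button (10 to 20 N; its weight does not do it).
- bare_seat (a point): Where the bracket's origin lies when it hangs fully locked in the bare post: 75 mm out of the slotted face (x), z 60 mm above the post's origin. Axes as the bare post; the locked bracket's axes agree with them; by its play it sags about 2 mm.
- bare_notch (a point): Where the middle of the notch's floor (top edge of the web) of the bracket lies once locked in the bare post; 45 mm along x and 45 mm above bare_seat. Axes as the bare post.
- button (a joint): The spring button, a steel dome 12 mm wide that stands 3.5 mm out of the bare post's face between the two slots (118 mm above the post's origin). 0 is fully out, grows to 0.007 m as it is pushed in; about 5 to 8 N pushes it in.
- made_post: The other post, the same as the bare one, but with an identical bracket already hung and locked in it (fixed). It may stand on either side of the bare post. Origin and axes as the bare post's.
- made_notch (a point): Middle of the notch's floor (top edge of the web) of the bracket hung on the made post; the notch is 36 mm wide along x between nibs 12 mm high. Axes as the made post.
- bearer: The loose straight wooden bearer, 300 mm long (x), 26 mm wide (y) and 20 mm tall, 0.1 kg, lying on the bench. Origin: centre of its underside.
- bearer_mid (a point): The centre of the bearer, 10 mm above its underside.
- jar: A closed amber glass jar standing on the bench, 64 mm across, 110 mm tall; origin at the centre of its underside. To be left alone.
- mug: A white cup standing on the bench, 72 mm across, 85 mm tall; origin at the centre of its underside. To be left alone.
- brush: A brush lying on the bench at the right; origin under its middle. To be left alone.
Mind the look-alikes: they are no part of the job. Leave any red or turquoise look-alike of the bracket alone.

How it is judged:
By the outcome, as a careful person would: the job done as asked, in the order asked, and still so for the second after the job is handed in, with the robot touching nothing.
It also fails if it takes over 58 s, if anything falls off the work surface, if the arm or the gripper's body presses on something with over 40 N, if the wrist force passes 120 N, or if a joint passes its speed limit or range.

ROBOT

A 7-joint arm with a two-finger parallel gripper is mounted at the origin on the work surface. World frame = base frame: x ahead of the robot, y to its left, z up, the work surface at z = 0. Lengths are in mm, angles in rad, forces in N, time in s.
With the tool pointing down it reaches from about 400 to 850 mm from the base axis. Payload 4.4 kg.
Tool frame: the origin (TCP) lies midway between the tips of the shut fingers; the grasp point (between the pads) lies arm.pinch_z behind it (arm.pinch_z is the distance from the TCP to the grasp point, in mm); z points along the fingers, x is the direction in which the jaws open and shut, and the axes are right-handed (so a half turn about z gives the same grasp; the last joint's range is limited). The gripper opens to 94 mm and grips with 3 to 60 N. Pads are 16 mm wide; open, the fingers measure 119 mm over their backs; the gripper's body (75 mm by 177 mm) begins 78 mm behind the grasp point.
Start: joints at [-1.295, 0.628, 0.038, 1.517, -0.027, 0.996, -0.02], TCP at [217.845, 612.423, 205.478] pointing down, gripper open.
Joint ranges: [-3.06, 3.06], [-0.37, 2.12], [-1.25, 1.32], [0.18, 2.47], [-1.1, 4.24], [0.23, 1.98], [-2.94, 2.94]. Speed limits (rad/s): [2.57, 2.57, 3.14, 3.14, 3.14, 3.14, 3.14].

INTERFACE

Orientations are given as [roll, pitch, yaw] about the fixed x, y, z axes, in that order (R = Rz(yaw) Ry(pitch) Rx(roll)).
In Python, from plant import arm gives the robot as it stands.
- The arm moves only by the tool move_arm, never from a script. Its argument "steps" is a list of rows, each an object of numbers: "dx", "dy", "dz": the shift along the world's x, y, z in cm; "yaw": the turn about the world's z in rad; "jaw": the closure, from -1 (fully open) to 1 (shut). In form: [{"dx": .., "dy": .., "dz": .., "yaw": .., "jaw": ..}, ...]. A call has 1 to 12 rows; each row is the pose to reach, as a shift and turn from the pose commanded when the call began; what a row does not reach only later rows make up. A row lasts 1/10 s, in which the tool goes at most 50 mm and 8.59 degrees, less where a joint would pass 70% of its speed; a pose out of reach is approached as far as the arm can. A call with a gripper value outside its range is refused whole. The fingers move at their own pace and stop on an object; "newtons" is the grip in N (left out, the last holds). Time passes only in rows, so rows that repeat a pose let the fingers close. It gives the time, the measured TCP pose, the force and the opening at its end, in the units of the state.
- arm.read_state(): the state, without advancing time (a new reading comes with each control period).
- arm.capture(name): name is "side" or "top" or "wrist"; returns (picture, depth): 384x512x3 uint8, red, green, blue; 384x512 float32, mm along the optical axis (not along the pixel's ray), 0 where there is no reading.
- arm.calibration(name): a dict with "fx", "fy", "cx", "cy" (pixels), "k1" (the pictures are not rectified: a ray, as slopes to the right and down, at radius r is drawn at 1 + k1 r^2 times it, then the intrinsics apply), "R" (3x3) and "t" (3): a world point X has camera coordinates R X + t; the wrist camera has in their place "tool_from_camera" (4x4, takes a point from camera to tool coordinates, whose origin is the TCP and whose axes are the tool frame's). Camera axes: x right, y down, z forward; pixel columns grow to the right and rows downward; lengths in mm; the calibration is good to about 2 mm. A picture is of the moment at which its call begins: read the wrist's pose just before it. calibration takes no time and is no camera call.
- arm.sign_off(): hands the job in, once; it reports no verdict.
The state is a dict: "time": time; "joint_pos": joint angles; "qd": joint speeds; "tau": joint torques, N m; "tool_pos": TCP position; "orientation": TCP orientation; "force": force on the tool from outside, world axes, zero at the start; "wrist_torque": the same for the moment, N m; "gripper_width": opening from 0.0 (shut) to 1.0 (fully open).
Only numpy, scipy, OpenCV 4.12 (cv2) and the standard library are available. Lean on these libraries where they do the work, as an engineer would, in place of code of your own. Each camera call takes 0.05 s, during which the arm holds its last target.

## Working session

There is one attempt and no reset: what is moved stays moved. The work goes in short steps, Python scripts to look and compute and a tool call to move; the robot and the scene stay as the last step left them, time stands still between calls to the robot, and variables do not carry over. Pictures are saved under pics/ and viewed, and the job is handed in when it is done.

Besides the shell and the picture viewer there is one more tool, called as name(argument=value, ...), one argument or row to a line, values as JSON. move_arm: Moves the arm, as the interface text tells. Its arguments: {"type":"object","properties":{"steps":{"type":"array"},"newtons":{"type":"number"}},"required":["steps"]}

```bash
ls; mkdir -p pics
cat > h.py <<'E'
import numpy as np, cv2
from plant import arm
def save(n,im,s=1.5):
    cv2.imwrite('pics/%s.png'%n, cv2.cvtColor(cv2.resize(im,None,fx=s,fy=s,interpolation=cv2.INTER_CUBIC),cv2.COLOR_RGB2BGR))
E
python3 - <<'E'
from h import *
s=arm.read_state();print(s);print(arm.pinch_z)
for n in('side','top','wrist'):
    c=arm.calibration(n);print(n,c)
    im,d=arm.capture(n);save(n+'0',im);np.savez('pics/%s0.npz'%n,im=im,d=d)
E
```

```text
pics
{'time': 0.0, 'joint_pos': array([-1.29476422,  0.62931532,  0.0384593 ,  1.51832231, -0.02699645,
        0.99625932, -0.0199718 ]), 'qd': array([ 1.65781037e-03,  1.96960831e-03, -3.14738477e-04, -2.40712884e-04,
        6.36008424e-05,  2.71334947e-04, -3.33515155e-04]), 'tau': array([-2.21782743e-04, -5.49729216e+01,  1.14329517e+00, -1.86641443e+01,
       -5.23477024e-02,  2.33919552e-02,  1.71006322e-04]), 'tool_pos': array([217.66068174, 611.80607821, 204.58899046]), 'orientation': array([3.14155878e+00, 1.78551557e-03, 1.22898131e+00]), 'force': array([-1.14496541, -0.46200076, -0.72447674]), 'wrist_torque': array([-0.02921632,  0.00186677,  0.00326704]), 'gripper_width': 0.9986488302083887}
18.8
side {'fx': 406.56707407597514, 'fy': 406.56707407597514, 'cx': 257.2661253833839, 'cy': 184.75537958159632, 'k1': 0.013104248139231675, 'R': array([[-0.99867793, -0.05058218,  0.00915566],
       [-0.04297624,  0.72386861, -0.68859806],
       [ 0.02820329, -0.68808116, -0.72508544]]), 't': array([523.11825441, 178.53434206, 970.98273564])}
top {'fx': 498.3692545154382, 'fy': 498.3692545154382, 'cx': 258.9971658955364, 'cy': 197.02113488827533, 'k1': -0.14959386579022993, 'R': array([[-0.02605718, -0.99965883, -0.00180144],
       [-0.97670878,  0.02584281, -0.2130073 ],
       [ 0.21298119, -0.00379089, -0.97704895]]), 't': array([-106.51056533,  540.7673723 , 1623.2126374 ])}
wrist {'fx': 276.38261289565514, 'fy': 276.38261289565514, 'cx': 260.02355991694634, 'cy': 192.26951402607904, 'k1': -0.02823792678792497, 'tool_from_camera': array([[ 9.99999850e-01,  5.48503804e-04, -9.63683415e-06,
        -8.97296705e-01],
       [-5.25654756e-04,  9.63073160e-01,  2.69239322e-01,
        -7.86898215e+01],
       [ 1.56959768e-04, -2.69239276e-01,  9.63073303e-01,
        -1.78690824e+02],
       [ 0.00000000e+00,  0.00000000e+00,  0.00000000e+00,
         1.00000000e+00]])}
```

View pics/side0.png

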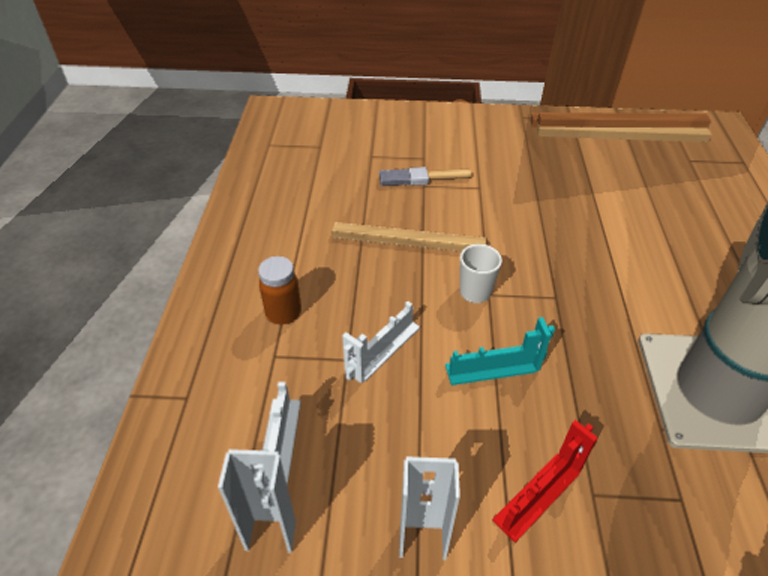

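View pics/top0.png

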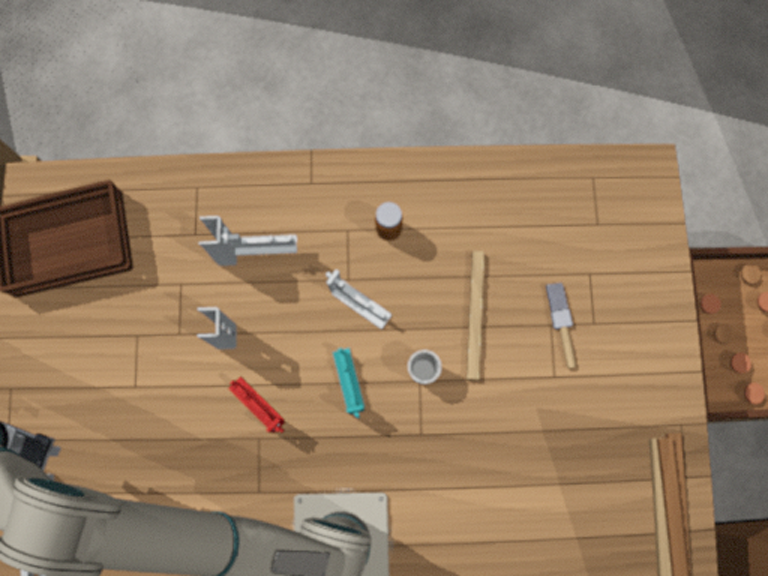

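View pics/wrist0.png

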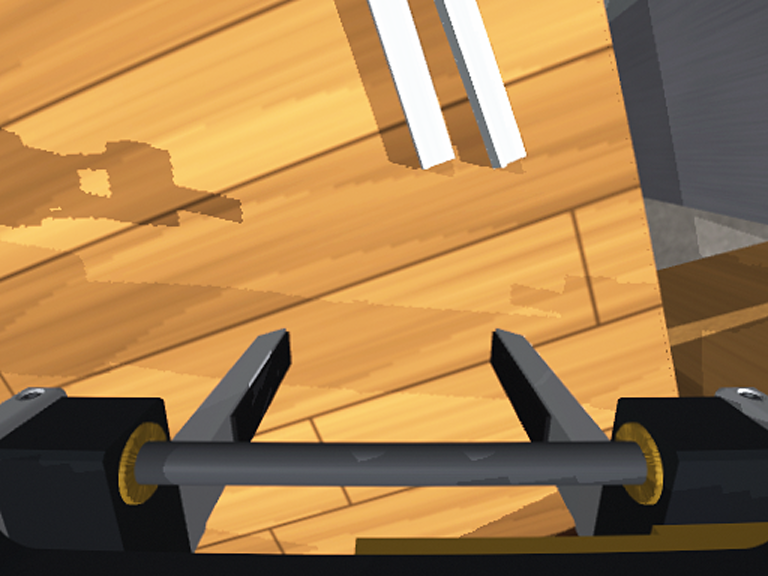

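```bash
cat >> h.py <<'E'
def K(c): return np.array([[c['fx'],0,c['cx']],[0,c['fy'],c['cy']],[0,0,1.]]),np.array([c['k1'],0,0,0,0.])
def rpy(o):
    from scipy.spatial.transform import Rotation as R
    return R.from_euler('xyz',o).as_matrix()
def cam(n,s=None):
    c=arm.calibration(n)
    k,d=K(c)
    if n=='wrist':
        T=np.eye(4);T[:3,:3]=rpy(s['orientation']);T[:3,3]=s['tool_pos'];W=T@c['tool_from_camera']
        return k,d,W[:3,:3],W[:3,3]
    R=np.array(c['R']);return k,d,R.T,-R.T@c['t']
def rays(C,uv):
    p=cv2.undistortPoints(np.asarray(uv,float).reshape(-1,1,2),C[0],C[1])[:,0]
    return np.c_[p,np.ones(len(p))]@C[2].T
def onplane(C,uv,z):
    r=rays(C,uv);return C[3]+r*((z-C[3][2])/r[:,2])[:,None]
def cloud(C,d):
    h,w=d.shape;u,v=np.meshgrid(np.arange(w),np.arange(h))
    r=rays(C,np.c_[u.ravel(),v.ravel()]);P=C[3]+r*d.reshape(-1,1);P[d.ravel()<=0]=np.nan
    return P.reshape(h,w,3)
def proj(C,X):
    X=np.atleast_2d(X);rv=cv2.Rodrigues(C[2].T)[0];return cv2.projectPoints(X.astype(float),rv,-C[2].T@C[3],C[0],C[1])[0][:,0]
E
python3 - <<'E'
from h import *
for n,b in(('side',(140,190,300,380)),('top',(120,130,270,290))):
    f=np.load('pics/%s0.npz'%n);im=f['im'];d=f['d']
    x0,y0,x1,y1=b;save(n+'crop',im[y0:y1,x0:x1],600/(y1-y0) if n=='side' and 0 else 3.7)
    P=cloud(cam(n),d)
    print(n,'bench z',np.nanmedian(P[250:260,150:170,2]) if n=='top' else P[130,250], (d>0).mean())
    hsv=cv2.cvtColor(im,cv2.COLOR_RGB2HSV)
    m=(hsv[...,1]<45)&(hsv[...,2]>90)&(P[...,2]>4)&(P[...,2]<220)&(P[...,0]<760)&(P[...,0]>200)
    nl,lab,st,_=cv2.connectedComponentsWithStats(m.astype(np.uint8))
    for i in range(1,nl):
        if st[i,4]>60:
            q=P[lab==i];print(st[i],q.min(0).round(),q.max(0).round(),np.median(q,0).round())
E
```

```text
side bench z [ 570.02376643 -453.56565783    0.81226794] 0.9962259928385416
[253 111  33  12 300] [ 459. -538.    5.] [ 564. -482.   23.] [ 507. -503.   17.]
[307 163  28  39 837] [ 336. -226.    4.] [ 406. -154.   88.] [ 372. -175.   59.]
[173 171  22  20 350] [ 685. -147.   94.] [738. -93. 114.] [ 711. -115.  110.]
[ 229  201   51   53 1088] [ 473. -106.    4.] [591.  22.  97.] [543. -26.  33.]
[ 145  255   55  113 2111] [632.  92.   4.] [693. 286. 191.] [663. 244.  98.]
[ 267  304   39   69 1744] [433. 156.   4.] [493. 284. 191.] [457. 243. 118.]
top bench z 2.0026735026915503 0.9959869384765625
[251 135  17  17 216] [ 684. -153.   78.] [742. -98. 121.] [ 712. -125.  109.]
[133 144  65  33 987] [632.  88.   4.] [704. 297. 197.] [659. 225.  93.]
[218 180  43  39 424] [ 475. -123.    4.] [591.  16.  98.] [539. -44.  33.]
[364 189  17  30 339] [ 461. -539.    4.] [ 566. -488.   30.] [ 512. -513.   18.]
[132 205  25  28 398] [434. 234.   5.] [495. 285. 192.] [456. 239. 124.]
[272 233  22  22 309] [ 341. -227.    4.] [ 410. -159.   93.] [ 384. -195.   39.]
```

View pics/sidecrop.png

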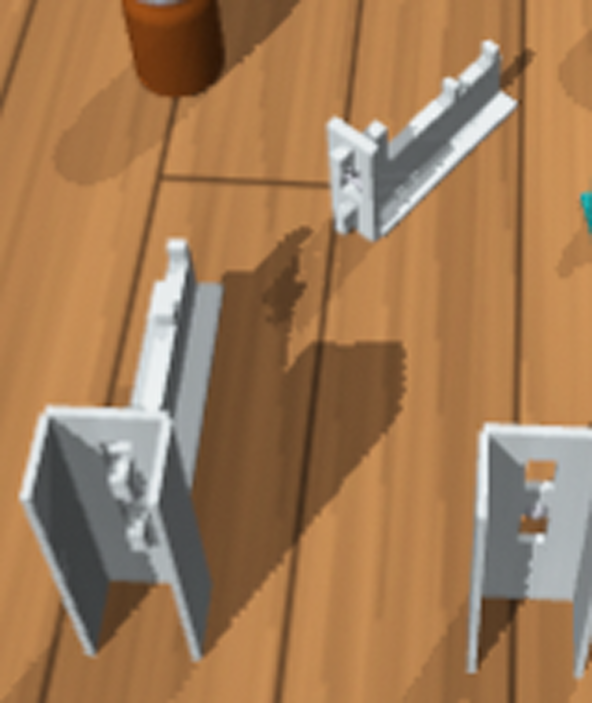

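View pics/topcrop.png

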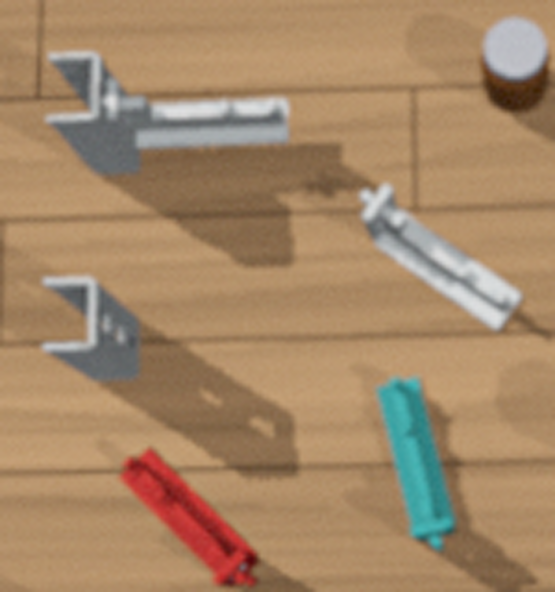

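Run:
```python
from h import *
for n in('side','top'):
    f=np.load('pics/%s0.npz'%n);im=f['im'];d=f['d'];C=cam(n);P=cloud(C,d)
    hsv=cv2.cvtColor(im,cv2.COLOR_RGB2HSV)
    g=(hsv[...,1]<45)&(hsv[...,2]>60)
    for nm,bx in(('made',(610,720,80,310)),('bare',(415,510,180,310)),('brk',(460,605,-140,40))):
        m=g&(P[...,0]>bx[0])&(P[...,0]<bx[1])&(P[...,1]>bx[2])&(P[...,1]<bx[3])
        q=P[m]
        zt=185 if nm!='brk' else 90
        t=q[(q[:,2]>zt)&(q[:,2]<zt+15)]
        print(n,nm,len(q),'ztop',np.percentile(q[:,2],[95,98]).round(1))
        if len(t)>5:
            r=cv2.minAreaRect(t[:,:2].astype(np.float32));print('  toprect',np.round(cv2.boxPoints(r),1).tolist(),'med z',np.median(t[:,2]),len(t))
        if nm=='brk':
            for a,b in((40,49),(1,9)):
                w=q[(q[:,2]>a)&(q[:,2]<b)];
                vx,vy,x0,y0=cv2.fitLine(w[:,:2].astype(np.float32),cv2.DIST_HUBER,0,.01,.01).ravel();print('  line z',a,b,len(w),np.arctan2(vy,vx),x0,y0,np.median(w[:,2]))
        if nm=='made':
            w=q[(q[:,1]<225)&(q[:,2]>95)&(q[:,2]<130)];print(' made web z hist',np.histogram(q[q[:,1]<210][:,2],bins=range(40,135,4)))
    # wood bearer
    m=(P[...,0]>350)&(P[...,0]<750)&(P[...,1]>-310)&(P[...,1]<-170)&(P[...,2]>16)&(P[...,2]<26)&(hsv[...,1]>60)
    q=P[m];r=cv2.minAreaRect(q[:,:2].astype(np.float32));print('bearer',r,np.median(q[:,2]))
```

```text
side made 3059 ztop [186.7 188. ]
  toprect [[631.7000122070312, 284.5], [632.7000122070312, 238.1999969482422], [694.4000244140625, 239.60000610351562], [693.4000244140625, 285.8999938964844]] med z 187.38047076519786 222
 made web z hist (array([  0,   0,   0,  35, 376,  34,  12,  18,  12,  14,  15,  18,  16,
        27, 170,  17,  15,  25,   0,   0,   0,   0,   0]), array([ 40,  44,  48,  52,  56,  60,  64,  68,  72,  76,  80,  84,  88,
        92,  96, 100, 104, 108, 112, 116, 120, 124, 128, 132]))
side bare 1766 ztop [187.9 188.7]
  toprect [[433.20001220703125, 238.1999969482422], [492.3999938964844, 237.1999969482422], [493.20001220703125, 282.20001220703125], [433.8999938964844, 283.20001220703125]] med z 187.7320893306711 208
side brk 1191 ztop [90.2 94. ]
  toprect [[555.7000122070312, 11.600000381469727], [585.2999877929688, -7.400000095367432], [595.5, 8.5], [566.0, 27.600000381469727]] med z 93.84113119441713 62
  line z 40 49 178 0.9577259 527.374 -53.211044 45.037871053171045
  line z 1 9 344 0.92163473 521.49316 -44.36353 5.0803089801591454
bearer ((465.14495849609375
[... 572 characters left out ...]
, 120, 124, 128, 132]))
top bare 423 ztop [186.7 188.9]
  toprect [[435.70001220703125, 236.39999389648438], [494.0, 235.0], [494.8999938964844, 273.79998779296875], [436.70001220703125, 275.20001220703125]] med z 187.2766031666522 32
top brk 590 ztop [88.2 94.2]
  toprect [[558.2999877929688, 7.400000095367432], [587.5, -10.899999618530273], [597.5999755859375, 5.099999904632568], [568.4000244140625, 23.5]] med z 93.89075949300616 28
  line z 40 49 77 0.8912242 527.80884 -59.415142 44.69827728265318
  line z 1 9 200 0.9528989 526.1397 -51.872036 4.789635090586444
bearer ((439.28472900390625, -303.0617980957031), (17.337575912475586, 176.36477661132812), 88.33358001708984) 20.655248567085664
```

move_arm(
  steps=[
    {"dz": 4,"yaw": -0.15},
    {"dx": 3,"dy": -4,"dz": 8,"yaw": -0.3},
    {"dx": 33.1,"dy": -64.4,"dz": 8,"yaw": -1.844},
    {"dx": 33.1,"dy": -64.4,"dz": 8,"yaw": -1.844},
    {"dx": 33.1,"dy": -64.4,"dz": 8,"yaw": -1.844},
    {"dx": 33.1,"dy": -64.4,"dz": 8,"yaw": -1.844},
    {"dx": 33.1,"dy": -64.4,"dz": 8,"yaw": -1.844},
    {"dx": 33.1,"dy": -64.4,"dz": 8,"yaw": -1.844},
    {"dx": 33.1,"dy": -64.4,"dz": 8,"yaw": -1.844},
    {"dx": 33.1,"dy": -64.4,"dz": 8,"yaw": -1.844},
    {"dx": 33.1,"dy": -64.4,"dz": 8,"yaw": -1.844},
    {"dx": 33.1,"dy": -64.4,"dz": 8,"yaw": -1.844},
  ],
)

```text
invalid input at $.steps[0]: expected keys dx, dy, dz, yaw, jaw
```

move_arm(
  steps=[
    {"dx": 0,"dy": 0,"dz": 4,"yaw": -0.15,"jaw": -1},
    {"dx": 3,"dy": -4,"dz": 8,"yaw": -0.3,"jaw": -1},
    {"dx": 33.1,"dy": -64.4,"dz": 8,"yaw": -1.844,"jaw": -1},
    {"dx": 33.1,"dy": -64.4,"dz": 8,"yaw": -1.844,"jaw": -1},
    {"dx": 33.1,"dy": -64.4,"dz": 8,"yaw": -1.844,"jaw": -1},
    {"dx": 33.1,"dy": -64.4,"dz": 8,"yaw": -1.844,"jaw": -1},
    {"dx": 33.1,"dy": -64.4,"dz": 8,"yaw": -1.844,"jaw": -1},
    {"dx": 33.1,"dy": -64.4,"dz": 8,"yaw": -1.844,"jaw": -1},
    {"dx": 33.1,"dy": -64.4,"dz": 8,"yaw": -1.844,"jaw": -1},
    {"dx": 33.1,"dy": -64.4,"dz": 8,"yaw": -1.844,"jaw": -1},
    {"dx": 33.1,"dy": -64.4,"dz": 8,"yaw": -1.844,"jaw": -1},
    {"dx": 33.1,"dy": -64.4,"dz": 8,"yaw": -1.844,"jaw": -1},
  ],
)

```text
time: 1.35
tool_pos: [466.0, 132.7, 283.3]
orientation: [-3.141, 0.0, -0.577]
force: [1.9, 0.2, 0.1]
gripper_width: 1.0
```

move_arm(
  steps=[
    {"dx": 8.2,"dy": -16.5,"dz": -4,"yaw": -0.04,"jaw": -1},
    {"dx": 8.2,"dy": -16.5,"dz": -8,"yaw": -0.04,"jaw": -1},
    {"dx": 8.2,"dy": -16.5,"dz": -14,"yaw": -0.04,"jaw": -1},
    {"dx": 8.2,"dy": -16.5,"dz": -14,"yaw": -0.04,"jaw": -1},
    {"dx": 8.2,"dy": -16.5,"dz": -14,"yaw": -0.04,"jaw": -1},
    {"dx": 8.2,"dy": -16.5,"dz": -14,"yaw": -0.04,"jaw": -1},
    {"dx": 8.2,"dy": -16.5,"dz": -14,"yaw": -0.04,"jaw": -1},
  ],
)

```text
time: 2.05
tool_pos: [547.0, -30.8, 142.6]
orientation: [3.141, 0.002, -0.612]
force: [-0.1, 1.8, 0.1]
gripper_width: 1.004
```

Run:
```python
from h import *
s=arm.read_state();print(s['tool_pos'],s['orientation'],s['time'],s['joint_pos'].round(2))
im,d=arm.capture('wrist');save('w1',im);np.savez('pics/w1.npz',im=im,d=d,p=s['tool_pos'],o=s['orientation'])
```

```text
[546.96324906 -30.83709405 142.57139173] [ 3.14063836e+00  1.73001061e-03 -6.12367818e-01] 2.05 [-0.33  0.62  0.51  1.88 -0.43  0.76 -0.19]
```

View pics/w1.png

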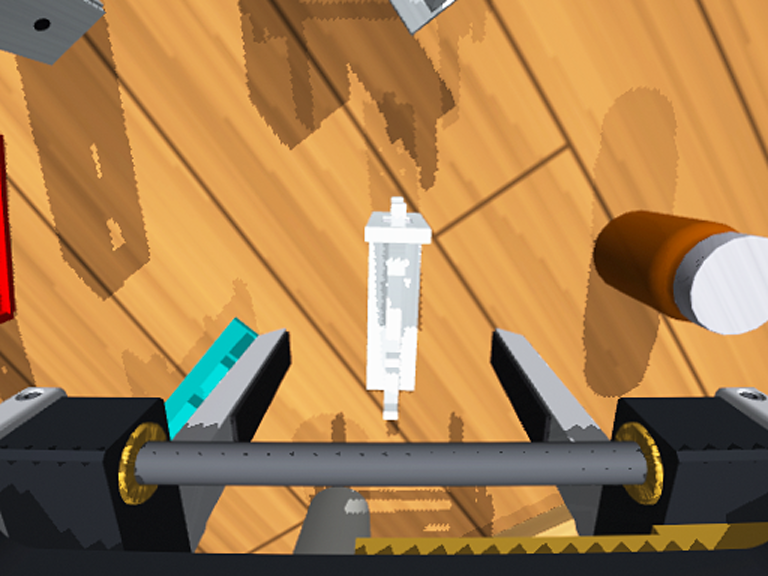

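```bash
cat > m1.py <<'E'
from h import *
import sys
f=np.load('pics/w1.npz');s=dict(tool_pos=f['p'],orientation=f['o']);C=cam('wrist',s);P=cloud(C,f['d']);im=f['im'];d=f['d']
hsv=cv2.cvtColor(im,cv2.COLOR_RGB2HSV)
m=np.zeros(d.shape,bool);m[120:285,235:295]=1
m&=(hsv[...,1]<60)&(hsv[...,2]>120)
q=P[m]
print('bench',np.nanmedian(P[100:120,200:230,2]))
print(np.histogram(q[:,2],bins=range(-2,102,4)))
t=q[(q[:,2]>90)&(q[:,2]<98)];r=cv2.minAreaRect(t[:,:2].astype(np.float32));print('plate top',r,np.median(t[:,2]))
w=q[(q[:,2]>41)&(q[:,2]<49)];l=cv2.fitLine(w[:,:2].astype(np.float32),cv2.DIST_HUBER,0,.01,.01).ravel();print('web',np.arctan2(l[1],l[0]),l,len(w))
fl=q[(q[:,2]>2)&(q[:,2]<9)];r=cv2.minAreaRect(fl[:,:2].astype(np.float32));print('flange',r,len(fl),np.median(fl[:,2]))
w=q[q[:,2]>41];l=cv2.fitLine(w[:,:2].astype(np.float32),cv2.DIST_HUBER,0,.01,.01).ravel();print('upper all',np.arctan2(l[1],l[0]),l,len(w))
n=q[(q[:,2]>52)&(q[:,2]<62)];print('nibs',n.mean(0),n.min(0),n.max(0))
save('w1c',im[110:290,170:350],3.3)
ff=np.load('pics/top0.npz');Pt=cloud(cam('top'),ff['d']);h=cv2.cvtColor(ff['im'],cv2.COLOR_RGB2HSV)
mm=(h[...,0]>80)&(h[...,0]<100)&(h[...,1]>120);tq=Pt[mm&(Pt[...,0]<600)&(Pt[...,0]>300)]
print('teal',cv2.boxPoints(cv2.minAreaRect(tq[:,:2].astype(np.float32))))
E
python3 m1.py
```

```text
bench -0.5139126962053524
(array([ 132, 2203,   61,    9,   13,    5,   14,   34,   11,   22,    0,
        701,   47,   56,  131,    5,   15,    9,   24,   21,  263,   21,
        167,  362,   79]), array([-2,  2,  6, 10, 14, 18, 22, 26, 30, 34, 38, 42, 46, 50, 54, 58, 62,
       66, 70, 74, 78, 82, 86, 90, 94, 98]))
plate top ((576.1668701171875, 3.0176591873168945), (8.337743759155273, 35.75714874267578), 53.04437255859375) 93.44381860541606
web 0.92987806 [  0.5979318   0.801547  527.3371    -62.262363 ] 741
flange ((537.31298828125, -48.93434143066406), (161.63348388671875, 39.946781158447266), 53.18317794799805) 2261 4.578171375000977
upper all 0.93069535 [  0.59727645   0.80203545 545.0919     -38.22483   ] 1901
nibs [520.77163056 -70.53222362  55.87462366] [ 488.6717342  -111.70292479   52.12294674] [592.40955233  16.42474761  61.72161924]
teal [[293.92825  -20.863068]
 [302.01114  -54.51844 ]
 [428.03738  -24.25119 ]
 [419.9545     9.404182]]
```

View pics/w1c.png

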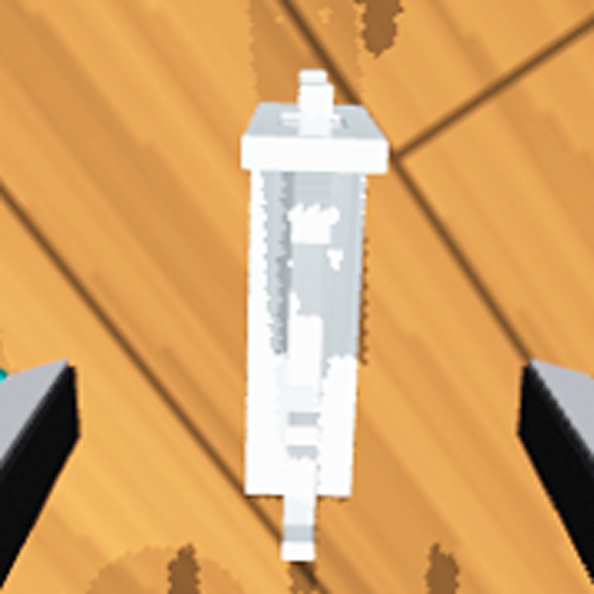

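move_arm(
  steps=[
    {"dx": 0,"dy": -0.54,"dz": 0,"yaw": -0.031,"jaw": -0.2},
    {"dx": 0,"dy": -0.54,"dz": -4,"yaw": -0.031,"jaw": -0.2},
    {"dx": 0,"dy": -0.54,"dz": -8,"yaw": -0.031,"jaw": -0.2},
    {"dx": 0,"dy": -0.54,"dz": -11,"yaw": -0.031,"jaw": -0.2},
    {"dx": 0,"dy": -0.54,"dz": -13,"yaw": -0.031,"jaw": -0.2},
    {"dx": 0,"dy": -0.54,"dz": -13,"yaw": -0.031,"jaw": -0.2},
    {"dx": 0,"dy": -0.54,"dz": -13,"yaw": -0.031,"jaw": -0.2},
  ],
)

```text
time: 2.8
tool_pos: [548.3, -35.6, 14.3]
orientation: [-3.141, -0.001, -0.642]
force: [0.1, -0.3, 0.5]
gripper_width: 0.599
```

move_arm(
  steps=[
    {"dx": 0,"dy": 0,"dz": 0,"yaw": 0,"jaw": 1},
    {"dx": 0,"dy": 0,"dz": 0,"yaw": 0,"jaw": 1},
    {"dx": 0,"dy": 0,"dz": 0,"yaw": 0,"jaw": 1},
    {"dx": 0,"dy": 0,"dz": 0,"yaw": 0,"jaw": 1},
    {"dx": 0,"dy": 0,"dz": 0,"yaw": 0,"jaw": 1},
    {"dx": 0,"dy": 0,"dz": 0,"yaw": 0,"jaw": 1},
    {"dx": 0,"dy": 0,"dz": 0,"yaw": 0,"jaw": 1},
    {"dx": 0,"dy": 0,"dz": 0,"yaw": 0,"jaw": 1},
  ],
  newtons=50,
)

```text
time: 3.6
tool_pos: [547.2, -35.8, 13.1]
orientation: [-3.142, 0.001, -0.642]
force: [-1.8, 1.3, 2.2]
gripper_width: 0.1
```

Run:
```python
from h import *
s=arm.read_state();print(s['tool_pos'],s['orientation'],s['time'],s['force'],s['gripper_width'])
im,d=arm.capture('wrist');save('w2',im);np.savez('pics/w2.npz',im=im,d=d,p=s['tool_pos'],o=s['orientation'])
```

```text
[547.20865052 -35.8459568   13.12920902] [-3.14156763e+00  7.64785736e-04 -6.42257856e-01] 3.6 [-1.82769898  1.29352463  2.19710064] 0.1004916967736837
```

View pics/w2.png

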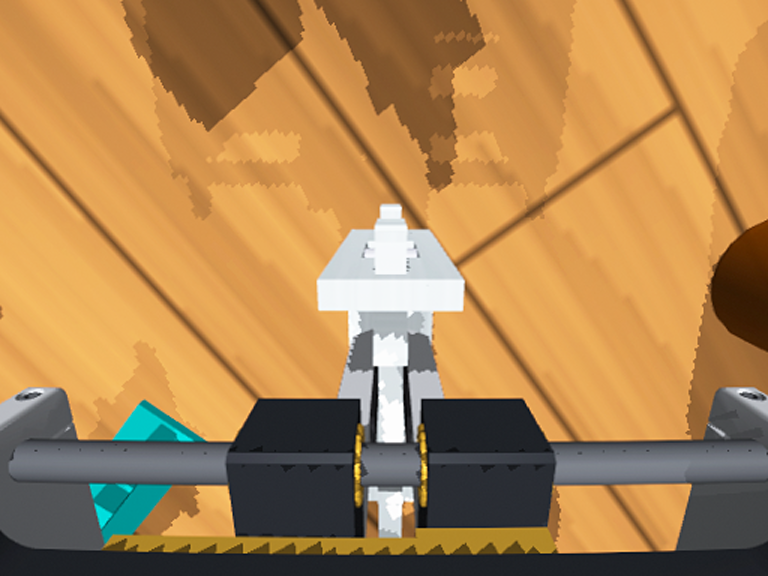

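```bash
cat >> h.py <<'E'
def plate(fn,box=(120,230,200,320)):
    """plate top centre & direction in tool coords"""
    f=np.load(fn);s=dict(tool_pos=np.zeros(3),orientation=np.zeros(3));C=cam('wrist',s);P=cloud(C,f['d'])
    im=f['im'];hsv=cv2.cvtColor(im,cv2.COLOR_RGB2HSV)
    m=np.zeros(f['d'].shape,bool);m[box[0]:box[1],box[2]:box[3]]=1
    q=P[m&(hsv[...,1]<60)&(hsv[...,2]>110)]
    return q,f
E
python3 - <<'E'
from h import *
q,f=plate('pics/w2.npz')
# tool z: bracket z94 -> TCP z 13.1 => tool z = -81
t=q[(abs(q[:,2]+81)<4)];print(np.histogram(q[:,2],bins=range(-90,20,5)))
r=cv2.minAreaRect(t[:,:2].astype(np.float32));print(r,np.median(t[:,2]),len(t))
E
```

```text
(array([   0, 1431,  939,  805,  722,  169,  158,   99,   76,   83,  144,
         43,   60,   73,  101,  168,   61,   50,   46,  522,  124]), array([-90, -85, -80, -75, -70, -65, -60, -55, -50, -45, -40, -35, -30,
       -25, -20, -15, -10,  -5,   0,   5,  10,  15]))
((0.1273059844970703, -48.64679718017578), (35.7319221496582, 8.625272750854492), 0.5513542890548706) -80.29836358224017 2155
```

move_arm(
  steps=[
    {"dx": 0,"dy": 0,"dz": 2,"yaw": 0,"jaw": 1},
    {"dx": 0,"dy": 0,"dz": 5,"yaw": 0,"jaw": 1},
    {"dx": -2,"dy": 3,"dz": 7.5,"yaw": 0.12,"jaw": 1},
    {"dx": -4,"dy": 6,"dz": 7.5,"yaw": 0.25,"jaw": 1},
    {"dx": -6,"dy": 9,"dz": 7.5,"yaw": 0.38,"jaw": 1},
    {"dx": -8.4,"dy": 12,"dz": 7.5,"yaw": 0.5,"jaw": 1},
    {"dx": -8.4,"dy": 12.5,"dz": 7.5,"yaw": 0.642,"jaw": 1},
    {"dx": -8.4,"dy": 12.5,"dz": 7.5,"yaw": 0.642,"jaw": 1},
    {"dx": -8.4,"dy": 12.5,"dz": 7.5,"yaw": 0.642,"jaw": 1},
    {"dx": -8.4,"dy": 12.5,"dz": 7.5,"yaw": 0.642,"jaw": 1},
    {"dx": -8.4,"dy": 12.5,"dz": 7.5,"yaw": 0.642,"jaw": 1},
  ],
)

```text
time: 4.75
tool_pos: [464.0, 87.9, 88.0]
orientation: [3.141, -0.0, -0.003]
force: [0.4, -0.5, -3.3]
gripper_width: 0.101
```

Run:
```python
from h import *
s=arm.read_state();print(s['tool_pos'],s['orientation'],s['time'],s['force'],s['gripper_width'],s['joint_pos'])
for n in('wrist','top','side'):
    im,d=arm.capture(n);save(n+'3',im);np.savez('pics/%s3.npz'%n,im=im,d=d,p=s['tool_pos'],o=s['orientation'])
```

```text
[464.04119     87.87876782  87.98033938] [ 3.14089783e+00 -2.84562445e-04 -3.20813380e-03] 4.75 [ 0.36655941 -0.51535859 -3.28882341] 0.1014652271281398 [-0.44668222  0.59126417  0.29082124  2.11755269 -0.35326038  0.47787018
  0.11007067]
```

View pics/wrist3.png

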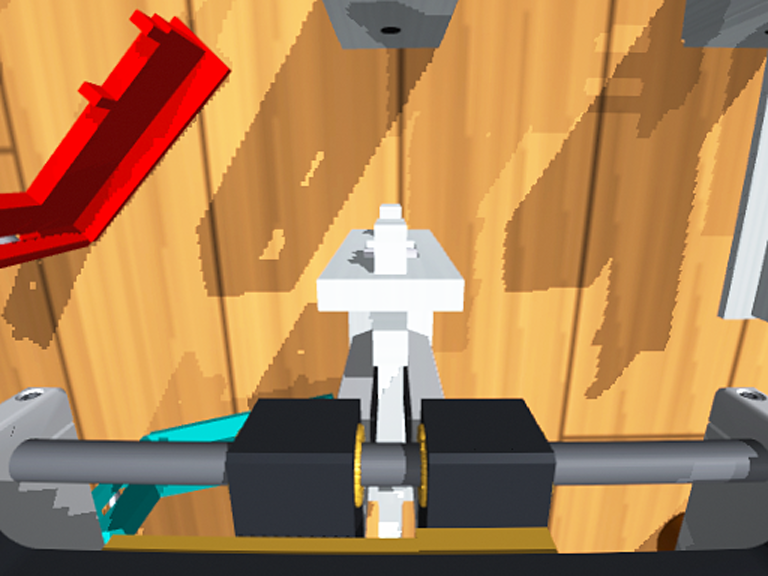

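View pics/side3.png

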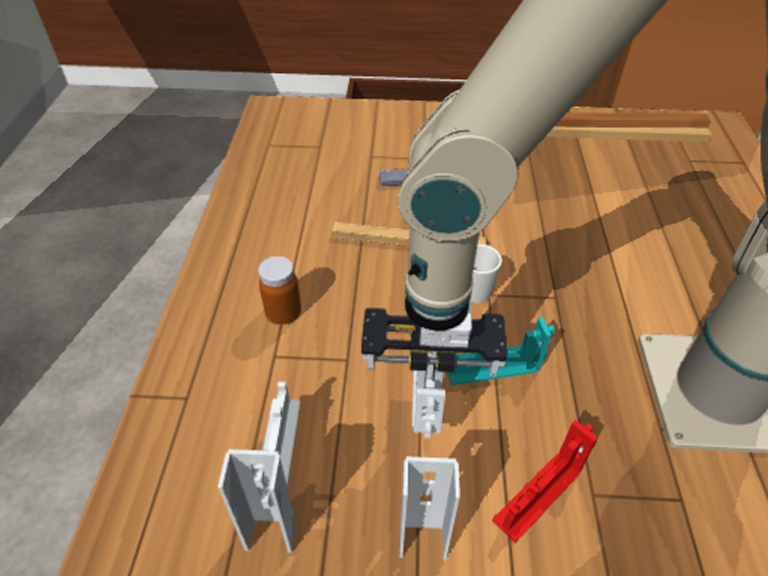

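Run:
```python
from h import *
f=np.load('pics/wrist3.npz');s=dict(tool_pos=f['p'],orientation=f['o']);C=cam('wrist',s);P=cloud(C,f['d']);im=f['im']
hsv=cv2.cvtColor(im,cv2.COLOR_RGB2HSV)
m=np.zeros(im.shape[:2],bool);m[0:34,210:310]=1;m&=(hsv[...,1]<60)&(P[...,2]>3)
q=P[m];print(len(q),q.min(0),q.max(0))
l=cv2.fitLine(q[:,:2].astype(np.float32),cv2.DIST_HUBER,0,.01,.01).ravel();print('face line',l)
for a in range(3,70,8):
    w=q[(q[:,2]>a)&(q[:,2]<a+8)]
    if len(w)>5: print(a,w[:,0].min().round(1),w[:,0].max().round(1),((w[:,0].min()+w[:,0].max())/2).round(1),np.median(w[:,1]).round(1))
m=np.zeros(im.shape[:2],bool);m[120:230,200:320]=1;q=P[m&(hsv[...,1]<60)&(hsv[...,2]>110)]
zt=f['p'][2]+80.5;t=q[abs(q[:,2]-zt)<4];print('plate',cv2.minAreaRect(t[:,:2].astype(np.float32)),np.median(t[:,2]))
save('w3c',im[0:60,200:330],5)
for n in('side','top'):
    g=np.load('pics/%s3.npz'%n);P=cloud(cam(n),g['d']);h=cv2.cvtColor(g['im'],cv2.COLOR_RGB2HSV)
    for nm,x0,x1 in(('bare',415,515),('made',615,720)):
        t=P[(h[...,1]<45)&(P[...,0]>x0)&(P[...,0]<x1)&(P[...,1]>220)&(P[...,1]<300)&(P[...,2]>184)&(P[...,2]<192)]
        fr=t[abs(t[:,1]-np.percentile(t[:,1],5))<4]
        l=cv2.fitLine(fr[:,:2].astype(np.float32),cv2.DIST_HUBER,0,.01,.01).ravel()
        print(n,nm,len(t),'x',t[:,0].min(),t[:,0].max(),'mid',(t[:,0].min()+t[:,0].max())/2,'y5',np.percentile(t[:,1],[2,5]),'z',np.median(t[:,2]),'dir',np.arctan2(l[1],l[0]))
    t=P[(h[...,1]<60)&(P[...,0]>440)&(P[...,0]<490)&(P[...,1]>110)&(P[...,1]<160)&(abs(P[...,2]-169)<4)]
    if len(t)>4:print('plate',n,cv2.minAreaRect(t[:,:2].astype(np.float32)),np.median(t[:,2]),len(t))
```

```text
2373 [434.00738326 234.66903548   3.02931269] [493.83219252 240.58863158  71.97528353]
face line [9.9992257e-01 1.2441746e-02 4.6364066e+02 2.3581314e+02]
3 436.1 491.1 463.6 236.1
11 434.3 491.6 463.0 235.6
19 434.2 493.7 464.0 235.6
27 434.0 493.5 463.8 235.5
35 434.3 493.7 464.0 235.7
43 434.2 493.8 464.0 235.8
51 434.3 491.9 463.1 236.0
59 436.1 492.0 464.0 236.0
67 435.9 491.8 463.9 235.5
plate ((463.7274169921875, 136.67010498046875), (8.534541130065918, 35.82292938232422), 89.9609603881836) 168.28432915840028
side bare 227 x 433.2830868544676 492.9201730265097 mid 463.1016299404887 y5 [237.97889489 238.60714206] z 187.60475854314814 dir 0.0008284182
side made 249 x 632.309165245023 693.9906108920713 mid 663.1498880685472 y5 [239.71751427 240.47698755] z 187.17099661530153 dir 0.011487665
plate side ((462.3700256347656, 143.596435546875), (19.11747932434082, 33.94088363647461), 89.8143310546875) 168.96828615033576 94
top bare 10 x 491.3352604941741 494.5418013588757 mid 492.9385309265249 y5 [249.51668101 250.38074428] z 187.54890655205475 dir 1.5401967
top made 43 x 632.4807213653279 695.2359728987658 mid 663.8583471320469 y5 [236.5233452  237.47787727] z 186.94374505427027 dir 0.041247737
```

View pics/w3c.png

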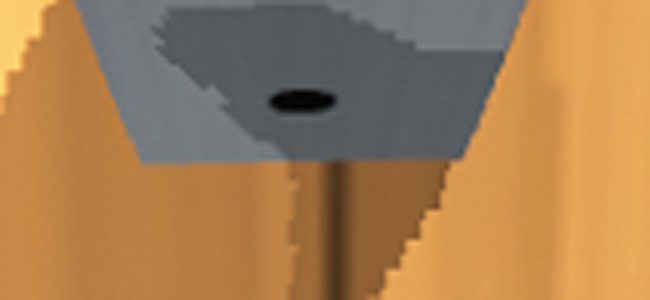

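move_arm(
  steps=[
    {"dx": 0.08,"dy": 2,"dz": -0.52,"yaw": 0.013,"jaw": 1},
    {"dx": 0.08,"dy": 4,"dz": -0.52,"yaw": 0.013,"jaw": 1},
    {"dx": 0.08,"dy": 6,"dz": -0.52,"yaw": 0.013,"jaw": 1},
    {"dx": 0.08,"dy": 7,"dz": -0.52,"yaw": 0.013,"jaw": 1},
    {"dx": 0.08,"dy": 7,"dz": -0.52,"yaw": 0.013,"jaw": 1},
    {"dx": 0.08,"dy": 7,"dz": -0.52,"yaw": 0.013,"jaw": 1},
    {"dx": 0.08,"dy": 7,"dz": -0.52,"yaw": 0.013,"jaw": 1},
  ],
)

```text
time: 5.6
tool_pos: [464.4, 157.6, 83.0]
orientation: [3.141, 0.0, 0.011]
force: [1.0, 0.2, -2.8]
gripper_width: 0.101
```

Run:
```python
from h import *
s=arm.read_state();print(s['tool_pos'],s['orientation'],s['time'],s['force'],s['gripper_width'])
for n in('wrist','side'):
    im,d=arm.capture(n);save(n+'4',im);np.savez('pics/%s4.npz'%n,im=im,d=d,p=s['tool_pos'],o=s['orientation'])
save('side4c',im[220:370,220:330],4)
```

```text
[464.4140527  157.57443208  82.95701715] [3.14087581e+00 1.39721510e-05 1.11710456e-02] 5.6 [ 1.02334194  0.16172785 -2.79533   ] 0.10085177205528324
```

View pics/wrist4.png

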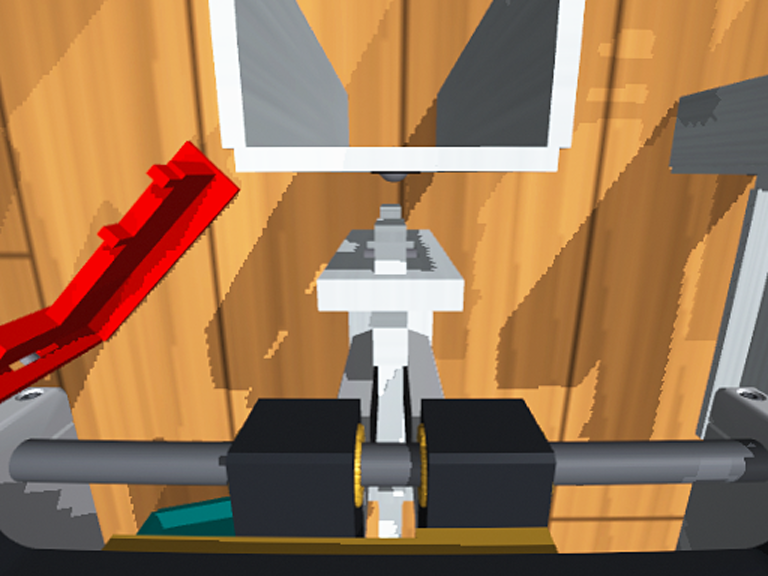

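View pics/side4c.png

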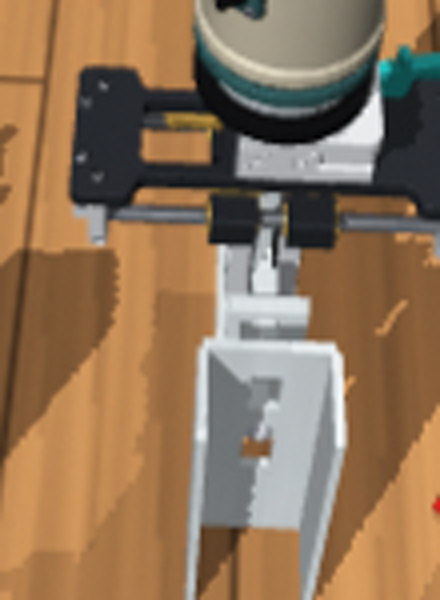

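Run:
```python
from h import *
f=np.load('pics/wrist4.npz');s=dict(tool_pos=f['p'],orientation=f['o']);C=cam('wrist',s);P=cloud(C,f['d']);im=f['im']
hsv=cv2.cvtColor(im,cv2.COLOR_RGB2HSV);g=(hsv[...,1]<60)
t=P[g&(abs(P[...,2]-188)<8)&(P[...,1]>200)]
print('post top z',np.median(t[:,2]),len(t)); fr=t[(t[:,1]<np.percentile(t[:,1],2)+4)]
print('x',fr[:,0].min(),fr[:,0].max(),(fr[:,0].min()+fr[:,0].max())/2,'y',fr[:,1].min())
h=cv2.minAreaRect(fr[:,:2].astype(np.float32));print(h)
ys=[];
for x in range(440,490,6):
    w=fr[abs(fr[:,0]-x)<3];ys.append((x,w[:,1].min()))
ys=np.array(ys);print(np.polyfit(ys[:,0]-464,ys[:,1],1))
m=np.zeros(im.shape[:2],bool);m[120:230,200:320]=1;q=P[m&g&(hsv[...,2]>110)]
zt=f['p'][2]+80.5;t=q[abs(q[:,2]-zt)<4];r=cv2.minAreaRect(t[:,:2].astype(np.float32));print('plate',r,np.median(t[:,2]))
save('w4c',im[90:215,200:325],4.8)
# button: bluish-grey pixels below post edge
b=P[112:122,250:275];bm=g[112:122,250:275]&(b[...,2]>95)&(b[...,2]<130);bb=b[bm];print('button',len(bb),bb.min(0) if len(bb) else '',bb.max(0) if len(bb) else '')
```

```text
post top z 186.56420510199905 8248
x 433.9980056306347 492.46017790826386 463.22909176944927 y 235.4318586472139
((463.22943115234375, 237.7239532470703), (58.46211624145508, 4.583856582641602), 0.009630901739001274)
[1.14945259e-02 2.35901034e+02]
plate ((463.3821105957031, 206.36448669433594), (35.831329345703125, 8.612123489379883), 0.5458077788352966) 163.21117202785695
button 67 [459.93984816 232.80457385 110.15782241] [468.31611255 234.94958574 115.59635425]
```

View pics/w4c.png

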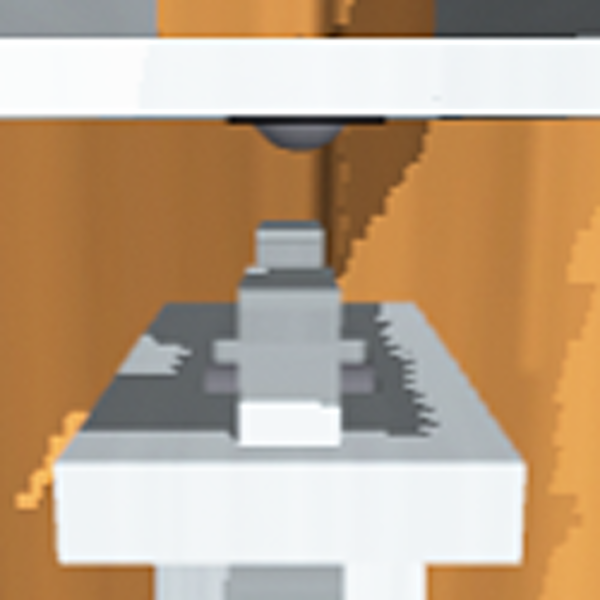

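move_arm(
  steps=[
    {"dx": 0.05,"dy": 0.6,"dz": 0,"yaw": 0,"jaw": 1},
    {"dx": 0.05,"dy": 1.2,"dz": 0,"yaw": 0,"jaw": 1},
    {"dx": 0.05,"dy": 1.6,"dz": 0,"yaw": 0,"jaw": 1},
    {"dx": 0.05,"dy": 2.0,"dz": 0,"yaw": 0,"jaw": 1},
    {"dx": 0.05,"dy": 2.0,"dz": 0,"yaw": 0,"jaw": 1},
    {"dx": 0.05,"dy": 2.0,"dz": 0,"yaw": 0,"jaw": 1},
  ],
)

```text
time: 6.3
tool_pos: [464.7, 179.0, 82.9]
orientation: [3.141, 0.0, 0.013]
force: [-0.4, 0.6, -3.3]
gripper_width: 0.103
```

Run:
```python
from h import *
s=arm.read_state();print(s['tool_pos'],s['orientation'],s['time'],s['force'],s['wrist_torque'])
for n in('wrist','side'):
    im,d=arm.capture(n);np.savez('pics/%s5.npz'%n,im=im,d=d,p=s['tool_pos'],o=s['orientation'])
    save(n+'5c',im[220:370,220:330] if n=='side' else im[90:240,180:340],4)
```

```text
[464.74358512 179.04917899  82.87262834] [3.14147170e+00 9.76510563e-05 1.33950129e-02] 6.3 [-0.38021357  0.55889362 -3.25808113] [-0.02778042  0.06717187  0.00286421]
```

View pics/wrist5c.png

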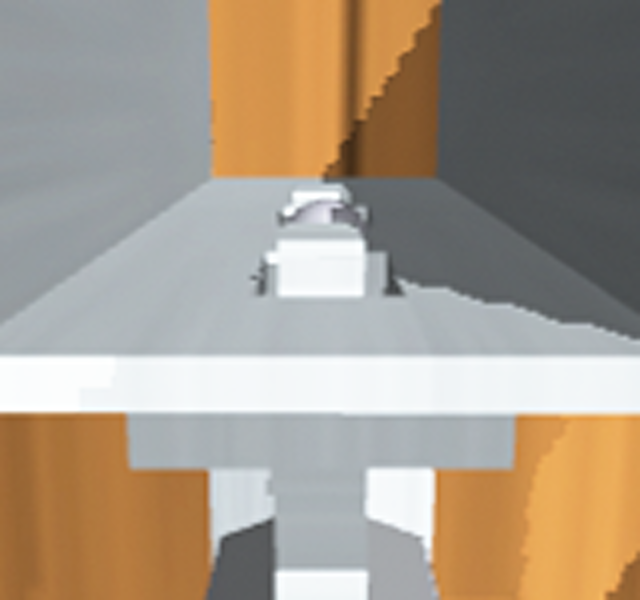

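View pics/side5c.png

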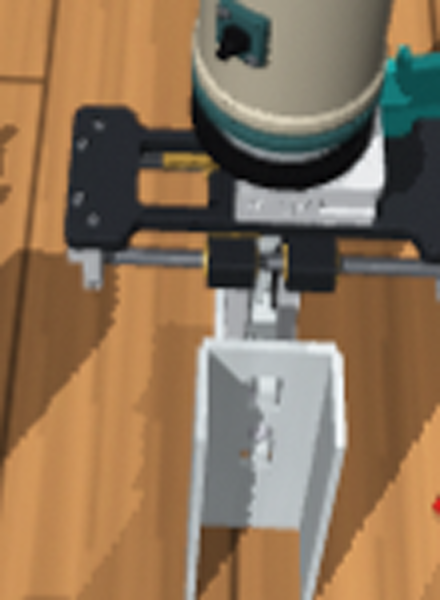

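move_arm(
  steps=[
    {"dx": 0,"dy": 0.2,"dz": 0,"yaw": 0,"jaw": 1},
    {"dx": 0,"dy": 0.4,"dz": 0,"yaw": 0,"jaw": 1},
    {"dx": 0,"dy": 0.4,"dz": 0,"yaw": 0,"jaw": 1},
    {"dx": 0,"dy": 0.4,"dz": 0,"yaw": 0,"jaw": 1},
  ],
)

```text
time: 6.8
tool_pos: [464.9, 183.1, 82.9]
orientation: [-3.141, -0.0, 0.013]
force: [0.6, -0.5, -3.1]
gripper_width: 0.102
```

move_arm(
  steps=[
    {"dx": -0.02,"dy": 0.1,"dz": 0,"yaw": 0,"jaw": 1},
    {"dx": -0.02,"dy": 0.2,"dz": 0,"yaw": 0,"jaw": 1},
    {"dx": -0.02,"dy": 0.2,"dz": 0,"yaw": 0,"jaw": 1},
  ],
)

```text
time: 7.1
tool_pos: [464.8, 183.2, 82.9]
orientation: [3.14, -0.0, 0.012]
force: [-0.1, -4.9, -1.5]
gripper_width: 0.102
```

move_arm(
  steps=[
    {"dx": 0,"dy": 0,"dz": -0.2,"yaw": 0,"jaw": 1},
    {"dx": 0,"dy": 0,"dz": -0.4,"yaw": 0,"jaw": 1},
    {"dx": 0,"dy": 0,"dz": -0.6,"yaw": 0,"jaw": 1},
    {"dx": 0,"dy": 0,"dz": -0.8,"yaw": 0,"jaw": 1},
    {"dx": 0,"dy": 0,"dz": -0.8,"yaw": 0,"jaw": 1},
  ],
  newtons=60,
)

```text
time: 7.6
tool_pos: [464.9, 182.6, 74.9]
orientation: [3.139, -0.0, 0.011]
force: [1.0, -6.7, -1.5]
gripper_width: 0.097
```

move_arm(
  steps=[
    {"dx": 0,"dy": 0,"dz": -0.2,"yaw": 0,"jaw": 1},
    {"dx": 0,"dy": 0,"dz": -0.4,"yaw": 0,"jaw": 1},
    {"dx": 0,"dy": 0,"dz": -0.6,"yaw": 0,"jaw": 1},
    {"dx": 0,"dy": 0,"dz": -0.8,"yaw": 0,"jaw": 1},
    {"dx": 0,"dy": 0,"dz": -0.8,"yaw": 0,"jaw": 1},
  ],
)

```text
time: 8.1
tool_pos: [464.2, 183.1, 66.4]
orientation: [3.139, 0.001, 0.012]
force: [0.9, -5.0, -6.3]
gripper_width: 0.102
```

Run:
```python
from h import *
s=arm.read_state();print(s['tool_pos'],s['orientation'],s['time'],s['force'],s['wrist_torque'])
for n in('wrist','side'):
    im,d=arm.capture(n);np.savez('pics/%s6.npz'%n,im=im,d=d,p=s['tool_pos'],o=s['orientation'])
    save(n+'6c',im[220:370,220:330] if n=='side' else im[90:240,180:340],4)
```

```text
[464.20305263 183.09134438  66.38025381] [3.13936169e+00 1.22407279e-03 1.16487424e-02] 8.1 [ 0.86706721 -5.04684799 -6.33371338] [-1.20942303 -0.05506886 -0.00912936]
```

View pics/wrist6c.png

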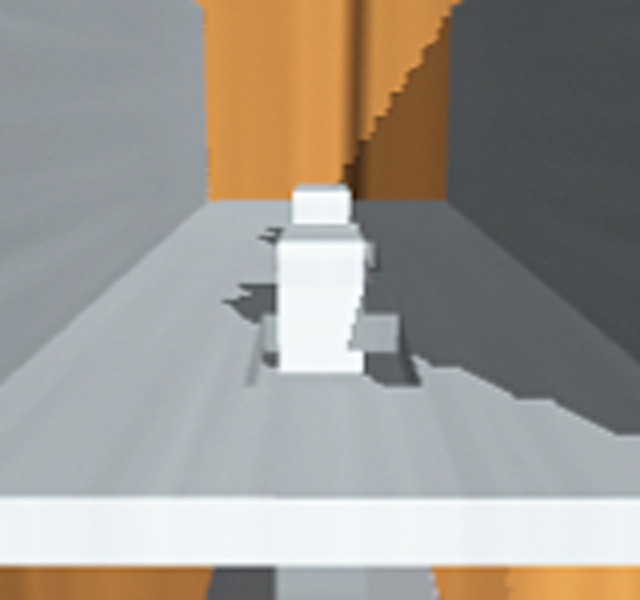

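View pics/side6c.png

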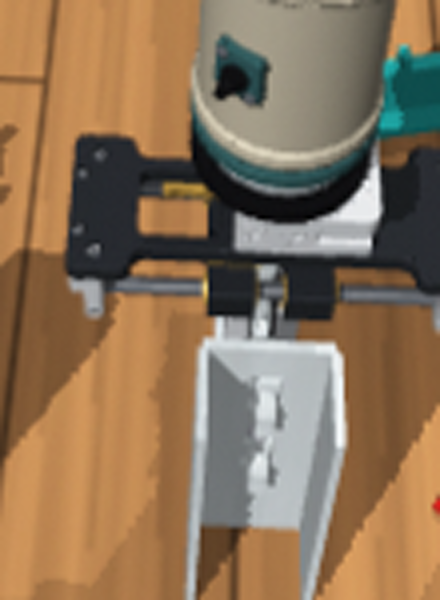

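move_arm(
  steps=[
    {"dx": 0,"dy": 0,"dz": -0.1,"yaw": 0,"jaw": 1},
    {"dx": 0,"dy": 0,"dz": -0.2,"yaw": 0,"jaw": 1},
    {"dx": 0,"dy": 0,"dz": -0.2,"yaw": 0,"jaw": 1},
  ],
)

```text
time: 8.5
tool_pos: [464.5, 183.2, 65.3]
orientation: [3.14, 0.001, 0.012]
force: [-0.8, -6.4, 3.0]
gripper_width: 0.101
```

move_arm(
  steps=[
    {"dx": 0,"dy": 0,"dz": -0.1,"yaw": 0,"jaw": 1},
    {"dx": 0,"dy": 0,"dz": -0.2,"yaw": 0,"jaw": 1},
    {"dx": 0,"dy": 0,"dz": -0.3,"yaw": 0,"jaw": 1},
    {"dx": 0,"dy": 0,"dz": -0.3,"yaw": 0,"jaw": 1},
  ],
)

```text
time: 8.9
tool_pos: [464.7, 182.7, 63.9]
orientation: [3.141, -0.0, 0.011]
force: [-2.6, -9.1, 19.5]
gripper_width: 0.103
```

move_arm(
  steps=[
    {"dx": 0,"dy": 0,"dz": -0.1,"yaw": 0,"jaw": 1},
    {"dx": 0,"dy": 0,"dz": -0.2,"yaw": 0,"jaw": 1},
    {"dx": 0,"dy": 0,"dz": -0.2,"yaw": 0,"jaw": 1},
  ],
)

```text
time: 9.2
tool_pos: [464.9, 182.7, 63.4]
orientation: [-3.141, -0.001, 0.011]
force: [-8.0, -10.1, 35.1]
gripper_width: 0.105
```

Run:
```python
from h import *
s=arm.read_state();print(s['tool_pos'],s['orientation'],s['time'],s['force'],s['wrist_torque'])
for n in('wrist','side'):
    im,d=arm.capture(n);np.savez('pics/%s7.npz'%n,im=im,d=d,p=s['tool_pos'],o=s['orientation'])
    save(n+'7c',im[220:370,220:330] if n=='side' else im[90:240,180:340],4)
    if n=='wrist':
        C=cam(n,s);P=cloud(C,d);g=cv2.cvtColor(im,cv2.COLOR_RGB2HSV)[...,1]<60
        t=P[g&(P[...,1]>225)&(P[...,2]>180)];print('posttop',np.median(t[:,2]))
        t=P[g&(P[...,1]<234)&(P[...,1]>224)&(abs(P[...,0]-464)<20)&(P[...,2]>130)&(P[...,2]<175)];print('plate top',len(t),np.median(t[:,2]),np.percentile(t[:,2],[10,90]))
```

```text
[464.89301618 182.70995184  63.36156443] [-3.14146506e+00 -6.61134983e-04  1.09549173e-02] 9.2 [ -8.00697257 -10.06436706  35.09394852] [-1.66039439  1.81563512  0.26857362]
posttop 186.2743483409241
plate top 79 134.8854897078914 [131.47948505 137.51007303]
```

View pics/wrist7c.png

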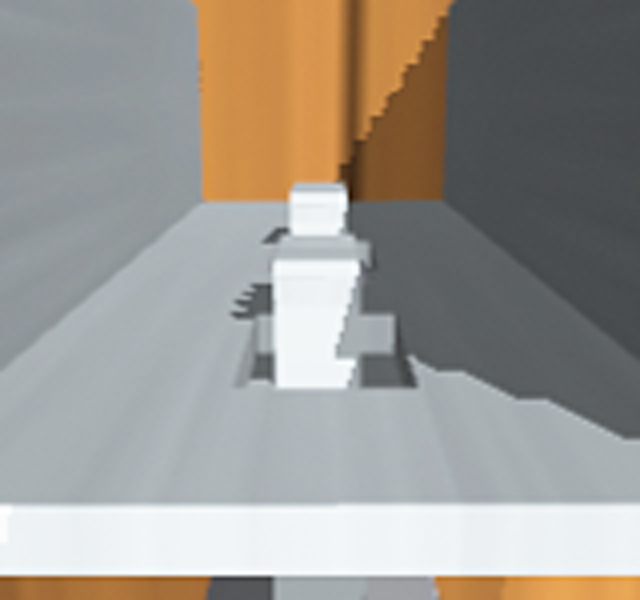

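View pics/side7c.png

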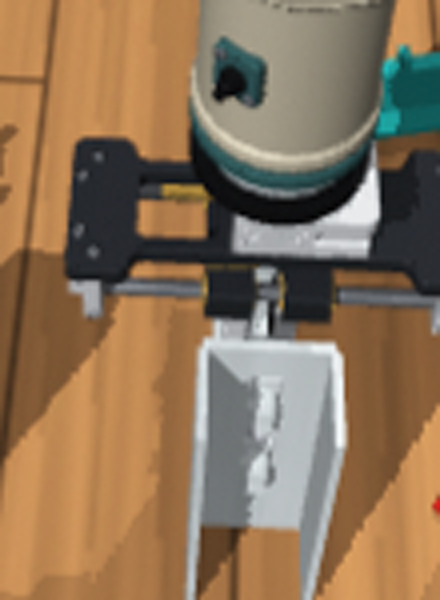

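move_arm(
  steps=[
    {"dx": 0,"dy": -0.1,"dz": 0.15,"yaw": 0,"jaw": 1},
    {"dx": 0,"dy": -0.1,"dz": 0.2,"yaw": 0,"jaw": 1},
    {"dx": 0,"dy": -0.1,"dz": 0.2,"yaw": 0,"jaw": -0.2},
    {"dx": 0,"dy": -0.1,"dz": 0.2,"yaw": 0,"jaw": -0.2},
    {"dx": 0,"dy": -0.1,"dz": 0.2,"yaw": 0,"jaw": -0.2},
    {"dx": 0,"dy": -0.1,"dz": 0.2,"yaw": 0,"jaw": -0.2},
    {"dx": 0,"dy": -0.1,"dz": 0.2,"yaw": 0,"jaw": -0.2},
    {"dx": 0,"dy": -0.1,"dz": 3,"yaw": 0,"jaw": -0.2},
    {"dx": 0,"dy": -1,"dz": 7,"yaw": 0,"jaw": -0.2},
    {"dx": 0,"dy": -3,"dz": 11,"yaw": 0,"jaw": -0.2},
    {"dx": 0,"dy": -6,"dz": 13,"yaw": 0,"jaw": -0.2},
    {"dx": 0,"dy": -9,"dz": 13,"yaw": 0,"jaw": -0.2},
  ],
)

```text
time: 10.5
tool_pos: [466.7, 94.8, 192.7]
orientation: [-3.14, -0.006, 0.014]
force: [0.4, -0.3, -0.2]
gripper_width: 0.6
```

move_arm(
  steps=[
    {"dx": 0,"dy": -3,"dz": 0,"yaw": 0,"jaw": -0.2},
    {"dx": 0,"dy": -6,"dz": 0,"yaw": 0,"jaw": -0.2},
    {"dx": 0,"dy": -6,"dz": 0,"yaw": 0,"jaw": -0.2},
    {"dx": 0,"dy": -6,"dz": 0,"yaw": 0,"jaw": -0.2},
  ],
)

```text
time: 10.9
tool_pos: [464.6, 34.7, 189.9]
orientation: [-3.141, 0.0, 0.011]
force: [-0.6, -0.1, -0.6]
gripper_width: 0.603
```

Run:
```python
from h import *
s=arm.read_state();print(s['tool_pos'],s['orientation'],s['time'],s['force'],s['wrist_torque'])
for n in('wrist','side','top'):
    im,d=arm.capture(n);np.savez('pics/%s8.npz'%n,im=im,d=d,p=s['tool_pos'],o=s['orientation'])
    save(n+'8',im);save(n+'8c',im[220:370,130:330] if n=='side' else im[0:200,160:420] if n=='wrist' else im[130:280,120:320],3)
```

```text
[464.62117071  34.74829535 189.89081678] [-3.14120430e+00  7.76899447e-05  1.14316766e-02] 10.9 [-0.6259601  -0.12316117 -0.56036168] [-0.0364111   0.05557715  0.06596732]
```

View pics/wrist8c.png

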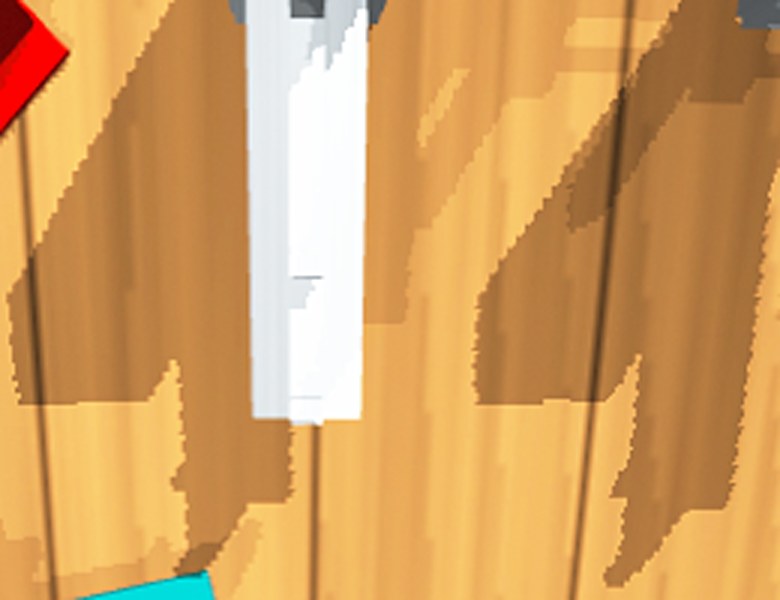

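View pics/side8c.png

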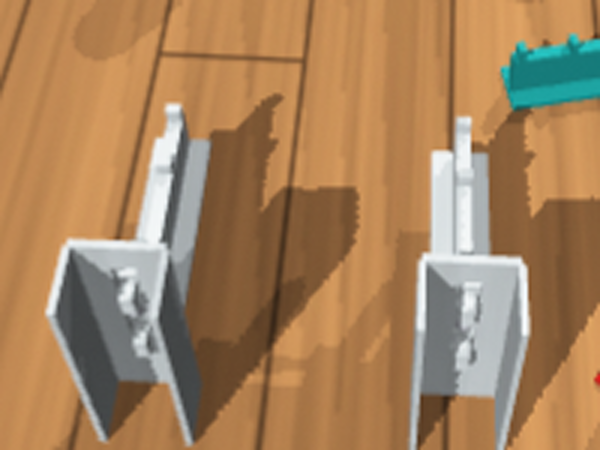

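View pics/top8.png

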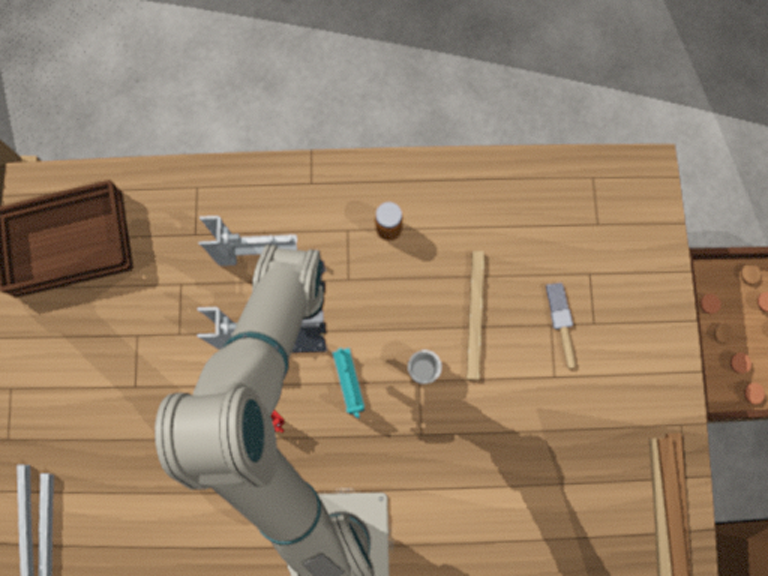

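Run:
```python
from h import *
for n in('side','wrist','top'):
    f=np.load('pics/%s8.npz'%n);s=dict(tool_pos=f['p'],orientation=f['o']);C=cam(n,s);P=cloud(C,f['d']);im=f['im'];h=cv2.cvtColor(im,cv2.COLOR_RGB2HSV);g=h[...,1]<60
    for nm,x in(('bare',464),('made',663)):
        q=P[g&(abs(P[...,0]-x)<26)&(P[...,1]>70)&(P[...,1]<200)]
        w=q[(q[:,2]>94)&(q[:,2]<102)];fl=q[(q[:,2]>53)&(q[:,2]<62)];nb=q[q[:,2]>104]
        if len(w)>10: print(n,nm,'web z',np.median(w[:,2]).round(1),len(w),'x',np.median(w[:,0]).round(1),'flange z',np.median(fl[:,2]).round(1),'tip y',q[q[:,2]>50][:,1].min().round(1),'nib y',np.round(np.unique(np.round(nb[:,1]/4)*4,return_counts=True),0).tolist())
    if n!='wrist':
        m=(P[...,0]>350)&(P[...,0]<760)&(P[...,1]>-285)&(P[...,1]<-190)&(P[...,2]>15)&(P[...,2]<26)&(h[...,1]>60)
        nl,lab,st,_=cv2.connectedComponentsWithStats(m.astype(np.uint8));i=1+np.argmax(st[1:,4]);q=P[lab==i]
        r=cv2.minAreaRect(q[:,:2].astype(np.float32));print('bearer',n,r,np.median(q[:,2]),st[i])
```

```text
side bare web z 96.2 166 x 463.7 flange z 55.5 tip y 70.0 nib y [[72.0, 76.0, 80.0, 84.0, 88.0, 96.0, 100.0, 136.0, 140.0], [1182.0, 424.0, 834.0, 443.0, 5.0, 11.0, 4.0, 8.0, 14.0]]
side made web z 97.8 197 x 663.2 flange z 57.9 tip y 92.1 nib y [[96.0, 100.0, 104.0, 136.0, 140.0, 144.0], [2.0, 13.0, 4.0, 2.0, 11.0, 10.0]]Traceback (most recent call last):
  File "<stdin>", line 10, in <module>
    return _wrapfunc(a, 'argmax', axis=axis, out=out, **kwds)
    return bound(*args, **kwds)
ValueError: attempt to get argmax of an empty sequence
```

Run:
```python
from h import *
for n in('side','top'):
    f=np.load('pics/%s8.npz'%n);C=cam(n);P=cloud(C,f['d']);im=f['im'];h=cv2.cvtColor(im,cv2.COLOR_RGB2HSV);g=h[...,1]<60
    m=(P[...,0]>300)&(P[...,0]<760)&(P[...,1]>-400)&(P[...,1]<-240)&(P[...,2]>14)&(P[...,2]<27)&(h[...,1]>50)
    nl,lab,st,_=cv2.connectedComponentsWithStats(m.astype(np.uint8))
    for i in range(1,nl):
        if st[i,4]<80: continue
        q=P[lab==i]
        r=cv2.minAreaRect(q[:,:2].astype(np.float32));print('bearer',n,r,np.median(q[:,2]),st[i])
    if n=='top': save('bear',im[150:270,240:400],4)
    q=P[(h[...,1]<60)&(P[...,1]<-120)&(P[...,1]>-250)&(P[...,0]>320)&(P[...,0]<430)&(P[...,2]>75)&(P[...,2]<92)]
    print('mug',q.min(0),q.max(0))
```

```text
bearer side ((614.1207885742188, -325.7811279296875), (31.67518424987793, 62.70112991333008), 86.13284301757812) 19.642781012060084 [222 148  22   9 154]
mug [ 346.45276208 -167.91884208   75.09921969] [ 358.62746599 -158.43778525   86.16908305]
bearer top ((498.58282470703125, -316.8614807128906), (26.809860229492188, 297.7955017089844), 84.91124725341797) 20.055021615828764 [311 168  11  85 585]
mug [ 340.19183096 -227.2259859    75.05372602] [ 409.6856475  -158.45800446   91.28804813]
```

View pics/bear.png

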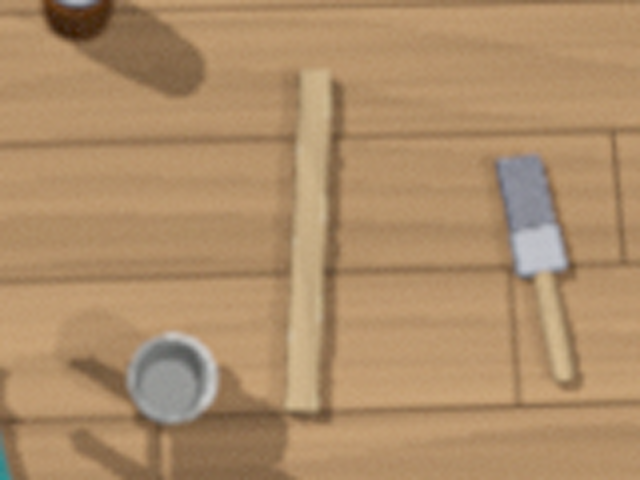

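move_arm(
  steps=[
    {"dx": 1,"dy": -4,"dz": 0,"yaw": 0.14,"jaw": -0.2},
    {"dx": 1,"dy": -8,"dz": 0,"yaw": 0.28,"jaw": -0.2},
    {"dx": 2,"dy": -12,"dz": 0,"yaw": 0.42,"jaw": -0.2},
    {"dx": 2,"dy": -16,"dz": 0,"yaw": 0.56,"jaw": -0.2},
    {"dx": 3,"dy": -20,"dz": 0,"yaw": 0.7,"jaw": -0.2},
    {"dx": 3,"dy": -24,"dz": 0,"yaw": 0.84,"jaw": -0.2},
    {"dx": 3.4,"dy": -28,"dz": -1,"yaw": 0.98,"jaw": -0.2},
    {"dx": 3.4,"dy": -32,"dz": -3,"yaw": 1.12,"jaw": -0.2},
    {"dx": 3.4,"dy": -35.2,"dz": -5,"yaw": 1.26,"jaw": -0.2},
    {"dx": 3.4,"dy": -35.2,"dz": -5,"yaw": 1.4,"jaw": -0.2},
    {"dx": 3.4,"dy": -35.2,"dz": -5,"yaw": 1.471,"jaw": -0.2},
    {"dx": 3.4,"dy": -35.2,"dz": -5,"yaw": 1.471,"jaw": -0.2},
  ],
)

```text
time: 12.25
tool_pos: [499.1, -316.2, 139.3]
orientation: [-3.141, -0.001, 1.485]
force: [0.2, 0.6, -1.0]
gripper_width: 0.6
```

move_arm(
  steps=[
    {"dx": 0,"dy": 0,"dz": 0,"yaw": 0,"jaw": -0.2},
    {"dx": 0,"dy": 0,"dz": 0,"yaw": 0,"jaw": -0.2},
  ],
)

```text
time: 12.45
tool_pos: [499.2, -316.3, 140.0]
orientation: [3.141, 0.0, 1.484]
force: [0.6, -0.1, 0.6]
gripper_width: 0.6
```

Run:
```python
from h import *
s=arm.read_state();print(s['tool_pos'],s['orientation'],s['time'],s['joint_pos'].round(2))
n='wrist'
im,d=arm.capture(n);save('w9',im);np.savez('pics/w9.npz',im=im,d=d,p=s['tool_pos'],o=s['orientation'])
C=cam(n,s);P=cloud(C,d);h=cv2.cvtColor(im,cv2.COLOR_RGB2HSV)
m=(P[...,2]>12)&(P[...,2]<26)&(P[...,0]>330)&(P[...,0]<670)&(P[...,1]<-260)&(P[...,1]>-380)&(h[...,1]>50)
q=P[m];print(len(q),q.min(0),q.max(0))
r=cv2.minAreaRect(q[:,:2].astype(np.float32));print(r,np.median(q[:,2]))
```

```text
[ 499.17414171 -316.3200173   140.01195005] [3.14141713e+00 2.51783555e-05 1.48407730e+00] 12.45 [ 0.52  0.62 -0.01  1.75  0.01  0.77  2.  ]
5901 [ 347.73396171 -342.86906221   16.96197672] [ 637.64969444 -292.46842818   22.20387591]
((492.9510498046875, -317.34564208984375), (26.030975341796875, 289.515625), 84.86492156982422) 19.483386701735697
```

View pics/w9.png

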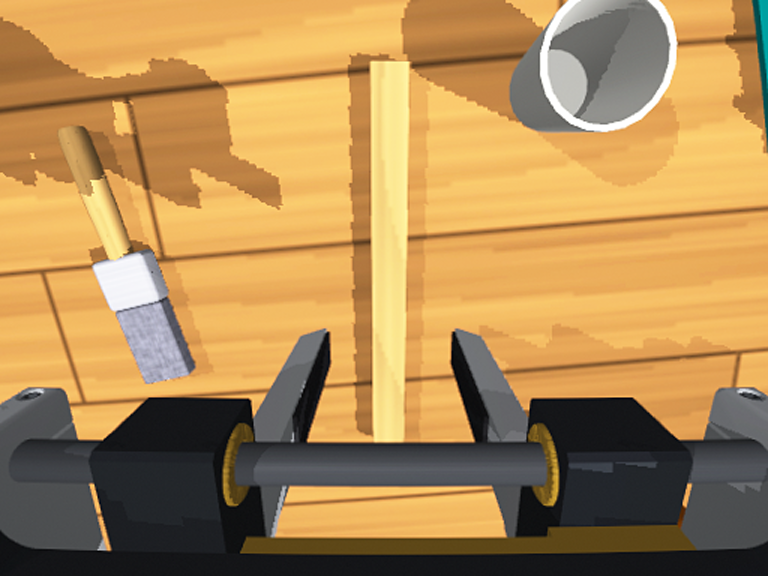

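move_arm(
  steps=[
    {"dx": -0.2,"dy": -0.12,"dz": -4,"yaw": -0.003,"jaw": -0.2},
    {"dx": -0.2,"dy": -0.12,"dz": -8,"yaw": -0.003,"jaw": -0.2},
    {"dx": -0.2,"dy": -0.12,"dz": -11.5,"yaw": -0.003,"jaw": -0.2},
    {"dx": -0.2,"dy": -0.12,"dz": -13.2,"yaw": -0.003,"jaw": -0.2},
    {"dx": -0.2,"dy": -0.12,"dz": -13.7,"yaw": -0.003,"jaw": -0.2},
    {"dx": -0.2,"dy": -0.12,"dz": -13.7,"yaw": -0.003,"jaw": -0.2},
  ],
)

```text
time: 13.1
tool_pos: [496.7, -317.9, 2.6]
orientation: [-3.141, -0.0, 1.481]
force: [-0.3, -1.1, 0.3]
gripper_width: 0.6
```

move_arm(
  steps=[
    {"dx": 0,"dy": 0,"dz": 0,"yaw": 0,"jaw": 1},
    {"dx": 0,"dy": 0,"dz": 0,"yaw": 0,"jaw": 1},
    {"dx": 0,"dy": 0,"dz": 0,"yaw": 0,"jaw": 1},
    {"dx": 0,"dy": 0,"dz": 0,"yaw": 0,"jaw": 1},
    {"dx": 0,"dy": 0,"dz": 0,"yaw": 0,"jaw": 1},
    {"dx": 0,"dy": 0,"dz": 0,"yaw": 0,"jaw": 1},
  ],
  newtons=35,
)

```text
time: 13.7
tool_pos: [497.0, -318.4, 3.6]
orientation: [3.141, 0.0, 1.481]
force: [-1.1, 0.4, 5.5]
gripper_width: 0.276
```

move_arm(
  steps=[
    {"dx": 0,"dy": 0,"dz": 3,"yaw": 0,"jaw": 1},
    {"dx": 0,"dy": 0,"dz": 7,"yaw": 0,"jaw": 1},
    {"dx": 0,"dy": 0,"dz": 11.5,"yaw": 0,"jaw": 1},
    {"dx": 0,"dy": 1,"dz": 16,"yaw": 0.03,"jaw": 1},
    {"dx": 1,"dy": 4,"dz": 18,"yaw": 0.06,"jaw": 1},
    {"dx": 2,"dy": 8,"dz": 18,"yaw": 0.101,"jaw": 1},
    {"dx": 3,"dy": 12,"dz": 18,"yaw": 0.101,"jaw": 1},
    {"dx": 4,"dy": 16,"dz": 18,"yaw": 0.101,"jaw": 1},
    {"dx": 5,"dy": 20,"dz": 18,"yaw": 0.101,"jaw": 1},
    {"dx": 6,"dy": 24,"dz": 18,"yaw": 0.101,"jaw": 1},
    {"dx": 6.8,"dy": 28,"dz": 18,"yaw": 0.101,"jaw": 1},
    {"dx": 6.8,"dy": 32,"dz": 18,"yaw": 0.101,"jaw": 1},
  ],
)

```text
time: 14.9
tool_pos: [565.3, 3.5, 182.6]
orientation: [3.141, -0.0, 1.582]
force: [-0.1, -0.0, -1.5]
gripper_width: 0.273
```

move_arm(
  steps=[
    {"dx": 0,"dy": 4,"dz": 0,"yaw": 0,"jaw": 1},
    {"dx": 0,"dy": 8,"dz": 0,"yaw": 0,"jaw": 1},
    {"dx": 0,"dy": 11.5,"dz": 0,"yaw": 0,"jaw": 1},
    {"dx": 0,"dy": 11.5,"dz": 0,"yaw": 0,"jaw": 1},
    {"dx": 0,"dy": 11.5,"dz": 0,"yaw": 0,"jaw": 1},
    {"dx": 0,"dy": 11.5,"dz": 0,"yaw": 0,"jaw": 1},
  ],
)

```text
time: 15.5
tool_pos: [564.5, 115.1, 182.6]
orientation: [-3.141, 0.001, 1.58]
force: [0.7, -0.4, -0.8]
gripper_width: 0.273
```

Run:
```python
from h import *
s=arm.read_state();print(s['tool_pos'],s['orientation'],s['time'],s['joint_pos'].round(2),s['force'],s['gripper_width'])
for n in('wrist','side','top'):
    im,d=arm.capture(n);save(n+'10',im);np.savez('pics/%s10.npz'%n,im=im,d=d,p=s['tool_pos'],o=s['orientation'])
```

```text
[564.5064462  115.05731555 182.63365153] [-3.14093111e+00  1.30599037e-03  1.58029143e+00] 15.5 [-0.23  0.55 -0.03  1.75  0.02  0.84  1.31] [ 0.73561915 -0.39163212 -0.76265197] 0.27325709602193393
```

View pics/wrist10.png

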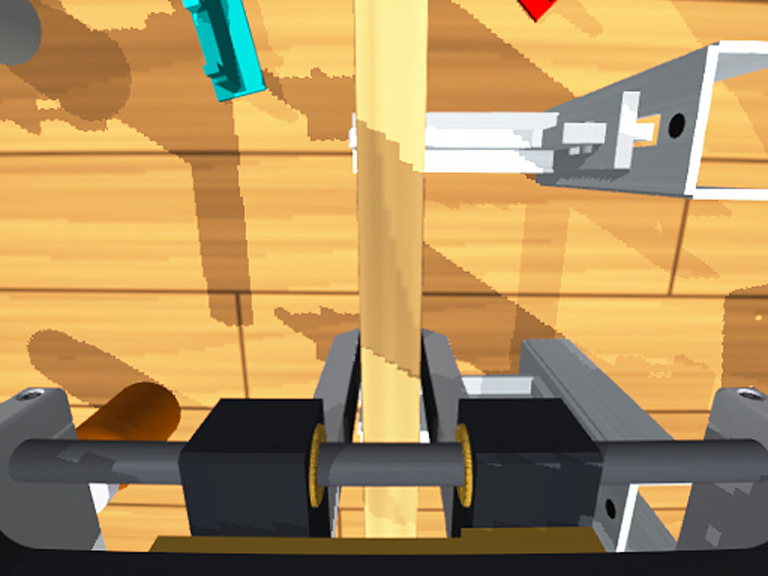

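View pics/side10.png

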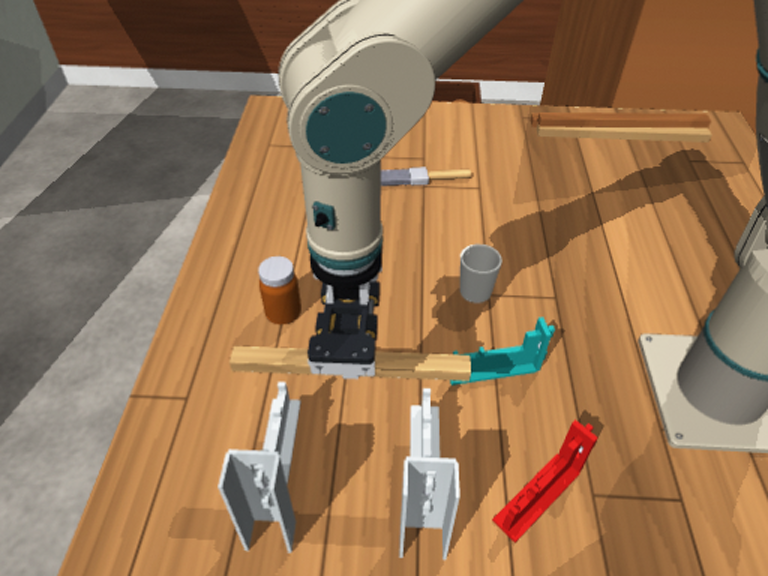

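Run:
```python
from h import *
f=np.load('pics/wrist10.npz');s=dict(tool_pos=f['p'],orientation=f['o']);C=cam('wrist',s);P=cloud(C,f['d']);im=f['im'];h=cv2.cvtColor(im,cv2.COLOR_RGB2HSV)
save('w10c',im[20:140,340:512],4.5)
q=P[(abs(P[...,2]-198)<8)&(P[...,1]>80)&(P[...,1]<150)&(h[...,1]>40)];r=cv2.minAreaRect(q[:,:2].astype(np.float32));print('bearer',r,np.median(q[:,2]))
l=cv2.fitLine(q[:,:2].astype(np.float32),cv2.DIST_HUBER,0,.01,.01).ravel();print(l, 'y at 464,564,664',[l[3]+(x-l[2])*l[1]/l[0] for x in(464,564,664)])
for a in range(420,600,30):
    w=q[abs(q[:,0]-a)<5]
    if len(w)>5:print(a,'z',np.median(w[:,2]).round(1),'y',w[:,1].min().round(1),w[:,1].max().round(1))
g=h[...,1]<60
t=P[g&(abs(P[...,2]-187)<6)&(P[...,1]>215)&(P[...,0]<520)];print('bare post top y min',np.percentile(t[:,1],[1,3]),'x',t[:,0].min(),t[:,0].max())
for nm,x in(('bare',464),('made',664)):
    w=P[g&(abs(P[...,0]-x)<8)&(P[...,1]>70)&(P[...,1]<230)&(P[...,2]>40)&(P[...,2]<150)]
    b=[(int(y),w[abs(w[:,1]-y)<2][:,2].max().round(1),np.median(w[(abs(w[:,1]-y)<2)][:,0]).round(1)) for y in range(85,230,4) if (abs(w[:,1]-y)<2).sum()>2];print(nm,b)
```

```text
bearer ((543.847900390625, 113.9814682006836), (233.31358337402344, 27.70721435546875), 1.088240623474121) 198.542705950516
[9.9995124e-01 9.8754819e-03 5.1550677e+02 1.1381308e+02] y at 464,564,664 [np.float32(113.3044), np.float32(114.292), np.float32(115.279594)]
450 z 198.7 y 100.6 125.7
480 z 198.6 y 100.9 126.0
510 z 198.5 y 101.2 127.0
540 z 198.5 y 101.5 127.3
570 z 198.5 y 101.7 127.2
bare post top y min [234.71582796 235.0100949 ] x 433.5832321679874 493.90903208368223
bare [(89, np.float64(94.9), np.float64(466.9)), (93, np.float64(106.7), np.float64(465.2)), (133, np.float64(108.5), np.float64(464.0)), (137, np.float64(108.7), np.float64(466.5)), (141, np.float64(96.8), np.float64(466.4)), (145, np.float64(96.4), np.float64(465.5)), (149, np.float64(96.3), np.float64(466.3)), (153, np.float64(96.4), np.float64(466.2)), (157, np.float64(96.5), np.float64(466.2)), (161, np.float64(96.9), np.float64(466.2)), (165, np.float64(96.7), np.float64(465.3)), (169, np.float64(96.6), np.float64(466.1)), (173, np.float64(96.1), np.float64(465.2)), (177, np.float64(98.5), np.float64(46
[... 728 characters left out ...]
 np.float64(110.1), np.float64(660.6)), (141, np.float64(110.0), np.float64(660.6)), (177, np.float64(61.7), np.float64(659.7)), (181, np.float64(62.6), np.float64(659.6)), (185, np.float64(62.5), np.float64(659.7)), (189, np.float64(63.3), np.float64(659.5)), (193, np.float64(63.6), np.float64(659.3)), (197, np.float64(62.3), np.float64(659.2)), (201, np.float64(62.6), np.float64(658.9)), (205, np.float64(62.2), np.float64(658.5)), (209, np.float64(63.6), np.float64(658.3)), (213, np.float64(63.5), np.float64(658.1)), (217, np.float64(64.0), np.float64(658.3)), (221, np.float64(62.7), np.float64(658.2)), (225, np.float64(63.4), np.float64(658.3)), (229, np.float64(62.6), np.float64(658.3))]
```

View pics/w10c.png

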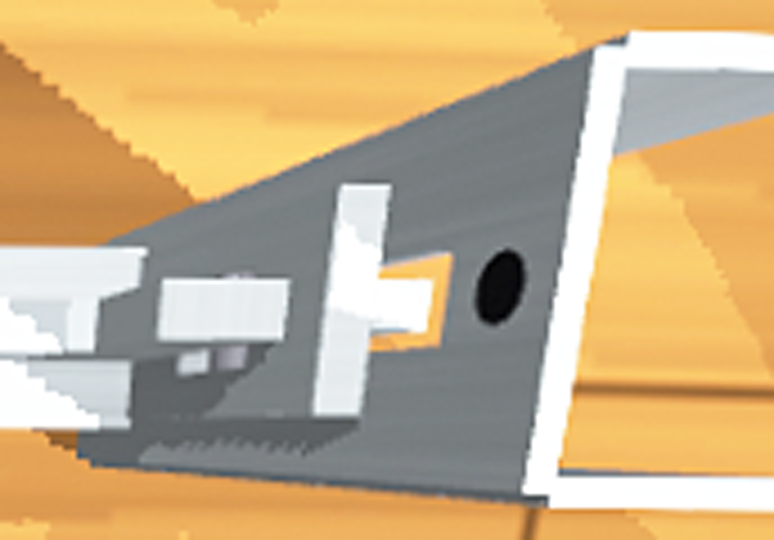

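move_arm(
  steps=[
    {"dx": 0,"dy": 0.2,"dz": -2,"yaw": 0.001,"jaw": 1},
    {"dx": 0,"dy": 0.2,"dz": -4,"yaw": 0.001,"jaw": 1},
    {"dx": 0,"dy": 0.2,"dz": -5.5,"yaw": 0.001,"jaw": 1},
    {"dx": 0,"dy": 0.2,"dz": -6.3,"yaw": 0.001,"jaw": 1},
    {"dx": 0,"dy": 0.2,"dz": -6.3,"yaw": 0.001,"jaw": 1},
    {"dx": 0,"dy": 0.2,"dz": -6.3,"yaw": 0.001,"jaw": 1},
  ],
)

```text
time: 16.25
tool_pos: [565.1, 118.4, 120.4]
orientation: [3.141, -0.0, 1.582]
force: [0.2, -0.2, -0.1]
gripper_width: 0.27
```

Run:
```python
from h import *
s=arm.read_state();print(s['tool_pos'],s['orientation'],s['time'],s['force'],s['gripper_width'])
for n in('wrist','side','top'):
    im,d=arm.capture(n);save(n+'11',im);np.savez('pics/%s11.npz'%n,im=im,d=d,p=s['tool_pos'],o=s['orientation'])
    C=cam(n,s);P=cloud(C,d);h=cv2.cvtColor(im,cv2.COLOR_RGB2HSV)
    q=P[(abs(P[...,2]-136)<8)&(P[...,1]>80)&(P[...,1]<150)&(h[...,1]>60)];print(n,len(q),q.min(0),q.max(0),np.median(q[:,2]))
    for a in (430,464,500,640,664,690):
        w=q[abs(q[:,0]-a)<6]
        if len(w)>5:print(a,'z',np.median(w[:,2]).round(1),'y',w[:,1].min().round(1),w[:,1].max().round(1))
    if n=='side':save('s11c',im[200:370,130:330],3.7)
```

```text
[565.1336569  118.44892199 120.37091493] [ 3.14088868e+00 -1.05785226e-04  1.58228353e+00] 16.25 [ 0.15452633 -0.21941592 -0.1393785 ] 0.2702431401564374
wrist 14048 [427.79584703 103.34707015 128.57689946] [661.8351187  131.45658413 143.81331261] 136.22291843963293
430 z 136.3 y 103.5 128.8
464 z 136.2 y 103.7 129.3
500 z 136.3 y 104.0 130.0
640 z 136.1 y 106.2 131.1
664 z 135.9 y 106.0 130.8
side 1482 [415.39388071 104.57846698 128.06447971] [715.02312413 135.56482381 141.45075092] 137.06255201387972
430 z 137.3 y 104.8 131.9
464 z 137.0 y 106.5 133.3
500 z 137.1 y 105.9 132.9
640 z 137.1 y 107.5 134.8
664 z 137.0 y 109.4 135.0
690 z 137.1 y 106.9 135.6
top 160 [448.87789594 102.21861579 128.43975698] [717.33827483 130.53873341 142.83560182] 136.02336211934175
464 z 136.5 y 104.2 108.4
500 z 133.5 y 102.4 105.4
664 z 134.9 y 105.7 119.5
690 z 136.6 y 105.8 128.8
```

View pics/s11c.png

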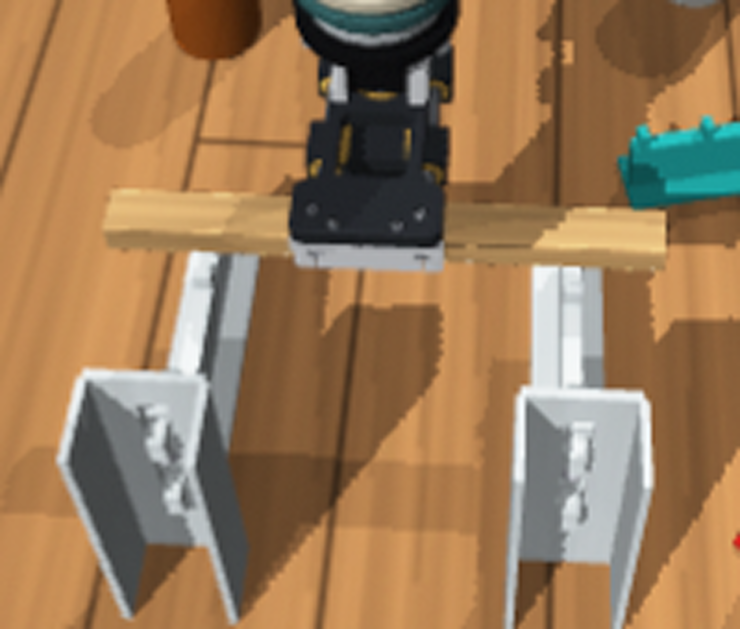

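View pics/wrist11.png

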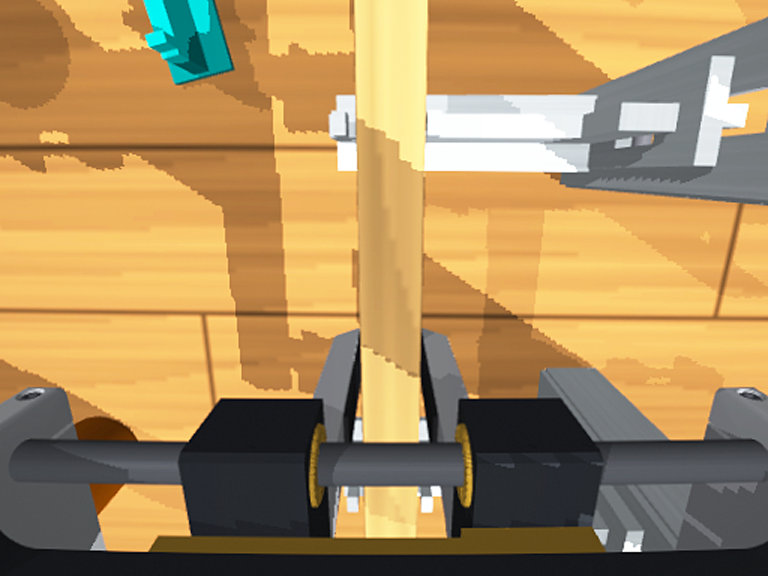

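move_arm(
  steps=[
    {"dx": 0,"dy": -0.12,"dz": -0.3,"yaw": 0,"jaw": 1},
    {"dx": 0,"dy": -0.12,"dz": -0.8,"yaw": 0,"jaw": 1},
    {"dx": 0,"dy": -0.12,"dz": -1.2,"yaw": 0,"jaw": 1},
    {"dx": 0,"dy": -0.12,"dz": -1.5,"yaw": 0,"jaw": 1},
    {"dx": 0,"dy": -0.12,"dz": -1.7,"yaw": 0,"jaw": 1},
    {"dx": 0,"dy": -0.12,"dz": -1.7,"yaw": 0,"jaw": 1},
  ],
)

```text
time: 17.0
tool_pos: [564.4, 117.5, 102.5]
orientation: [-3.141, 0.0, 1.583]
force: [0.3, 0.1, -0.7]
gripper_width: 0.272
```

move_arm(
  steps=[
    {"dx": 0,"dy": 0,"dz": -0.1,"yaw": 0,"jaw": 1},
    {"dx": 0,"dy": 0,"dz": -0.15,"yaw": 0,"jaw": 1},
    {"dx": 0,"dy": 0,"dz": -0.15,"yaw": 0,"jaw": 1},
  ],
)

```text
time: 17.3
tool_pos: [564.7, 117.6, 101.4]
orientation: [3.142, -0.0, 1.583]
force: [0.1, 0.6, -0.9]
gripper_width: 0.277
```

Run:
```python
from h import *
s=arm.read_state();print(s['tool_pos'],s['orientation'],s['time'],s['force'],s['wrist_torque'])
for n in('wrist',):
    im,d=arm.capture(n);save(n+'12',im)
    C=cam(n,s);P=cloud(C,d);h=cv2.cvtColor(im,cv2.COLOR_RGB2HSV)
    q=P[(abs(P[...,2]-117)<8)&(P[...,1]>80)&(P[...,1]<150)&(h[...,1]>60)]
    for a in (430,464,500,640,664,690):
        w=q[abs(q[:,0]-a)<6]
        if len(w)>5:print(a,'z',np.median(w[:,2]).round(1),'y',w[:,1].min().round(1),w[:,1].max().round(1))
```

```text
[564.66362469 117.55859586 101.42489493] [ 3.14158488e+00 -2.14483641e-05  1.58297189e+00] 17.3 [ 0.12885114  0.59604637 -0.9133135 ] [ 0.04538885  0.0023532  -0.03756965]
430 z 117.4 y 102.4 127.8
464 z 117.4 y 102.7 128.3
500 z 117.4 y 103.6 129.0
640 z 117.1 y 105.3 130.2
664 z 116.8 y 105.2 129.9
```

View pics/wrist12.png

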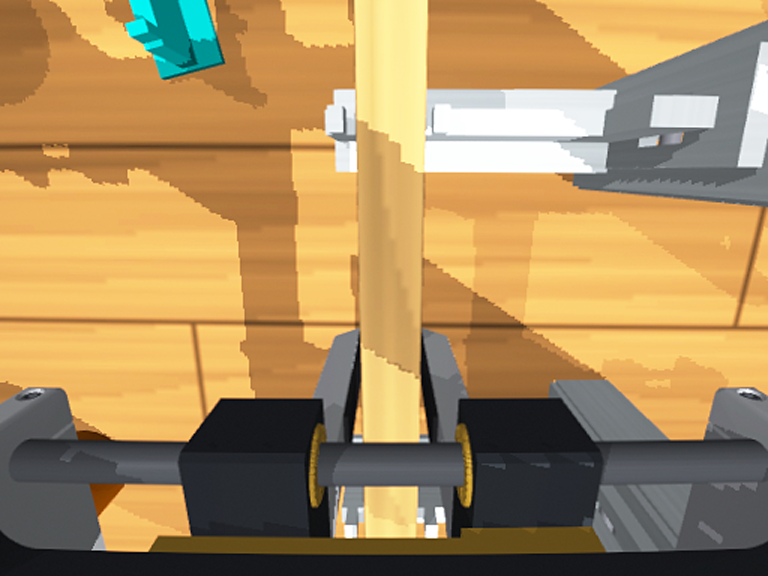

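move_arm(
  steps=[
    {"dx": 0,"dy": 0,"dz": -0.1,"yaw": 0,"jaw": 1},
    {"dx": 0,"dy": 0,"dz": -0.1,"yaw": 0,"jaw": 1},
  ],
  newtons=35,
)

```text
time: 17.55
tool_pos: [564.8, 117.6, 100.5]
orientation: [3.141, -0.0, 1.583]
force: [0.1, -0.2, 0.1]
gripper_width: 0.271
```

Near contact; open gently, let it settle about 1 mm, and rise.

move_arm(
  steps=[
    {"dx": 0,"dy": 0,"dz": -0.05,"yaw": 0,"jaw": 0.3},
    {"dx": 0,"dy": 0,"dz": -0.05,"yaw": 0,"jaw": 0.1},
    {"dx": 0,"dy": 0,"dz": -0.05,"yaw": 0,"jaw": 0},
    {"dx": 0,"dy": 0,"dz": -0.05,"yaw": 0,"jaw": -0.2},
    {"dx": 0,"dy": 0,"dz": -0.05,"yaw": 0,"jaw": -0.2},
    {"dx": 0,"dy": 0,"dz": -0.05,"yaw": 0,"jaw": -0.2},
    {"dx": 0,"dy": 0,"dz": 1,"yaw": 0,"jaw": -0.2},
    {"dx": 0,"dy": 0,"dz": 3,"yaw": 0,"jaw": -0.2},
    {"dx": 0,"dy": 0,"dz": 7,"yaw": 0,"jaw": -0.2},
    {"dx": 0,"dy": 0,"dz": 11,"yaw": 0,"jaw": -0.2},
    {"dx": 0,"dy": -4,"dz": 14,"yaw": 0,"jaw": -0.2},
  ],
)

```text
time: 18.65
tool_pos: [565.4, 84.1, 243.8]
orientation: [3.138, -0.005, 1.593]
force: [1.9, -1.2, -0.2]
gripper_width: 0.599
```

move_arm(
  steps=[
    {"dx": -3,"dy": -5,"dz": 1,"yaw": 0,"jaw": -0.2},
    {"dx": -6,"dy": -10,"dz": 1,"yaw": 0,"jaw": -0.2},
    {"dx": -9,"dy": -15,"dz": 1,"yaw": 0,"jaw": -0.2},
    {"dx": -10,"dy": -20,"dz": 1,"yaw": 0,"jaw": -0.2},
    {"dx": -10,"dy": -25,"dz": 1,"yaw": 0,"jaw": -0.2},
    {"dx": -10,"dy": -28,"dz": 1,"yaw": 0,"jaw": -0.2},
    {"dx": -10,"dy": -28,"dz": 1,"yaw": 0,"jaw": -0.2},
    {"dx": -10,"dy": -28,"dz": 1,"yaw": 0,"jaw": -0.2},
  ],
)

```text
time: 19.45
tool_pos: [464.3, -204.0, 250.9]
orientation: [3.141, 0.0, 1.579]
force: [0.5, 1.4, 0.4]
gripper_width: 0.601
```

Run:
```python
from h import *
s=arm.read_state();print(s['tool_pos'],s['time'],s['force'])
for n in('side','top'):
    im,d=arm.capture(n);save(n+'13',im)
    C=cam(n,s);P=cloud(C,d);h=cv2.cvtColor(im,cv2.COLOR_RGB2HSV)
    q=P[(abs(P[...,2]-117)<7)&(P[...,1]>80)&(P[...,1]<150)&(h[...,1]>60)];print(n,q.min(0),q.max(0))
    for a in (430,464,500,640,664,690):
        w=q[abs(q[:,0]-a)<6]
        if len(w)>5:print(a,'z',np.median(w[:,2]).round(1),'y',w[:,1].min().round(1),w[:,1].max().round(1))
    save(n+'13c',im[200:370,130:330] if n=='side' else im[120:250,110:290],3.7)
    g=h[...,1]<60
    for nm,x in(('bare',464),('made',663)):
        w=P[g&(abs(P[...,0]-x)<7)&(P[...,1]>150)&(P[...,1]<200)&(P[...,2]>92)&(P[...,2]<103)]
        if len(w): print(nm,'web z',np.median(w[:,2]))
```

```text
[ 464.2734714  -203.95832605  250.93288249] 19.45 [0.51759162 1.43222537 0.43449444]
side [414.64819272 103.36920104 110.00188781] [714.4766773  134.11825106 121.9023    ]
430 z 114.8 y 103.4 132.1
464 z 115.1 y 106.6 130.9
500 z 115.6 y 106.4 132.0
640 z 117.3 y 105.3 133.8
664 z 117.2 y 107.4 133.2
690 z 117.7 y 107.7 133.6
bare web z 96.34737423885235
made web z 97.68346316575509
top [418.99161226 100.81179563 110.0130239 ] [716.60529304 129.83565896 123.88860503]
430 z 115.2 y 100.9 124.7
464 z 114.1 y 105.0 124.2
500 z 115.5 y 101.5 128.3
640 z 117.6 y 105.7 128.3
664 z 116.6 y 104.8 129.4
690 z 118.1 y 104.6 128.6
bare web z 96.15146866965415
made web z 97.33347511110048
```

View pics/side13c.png

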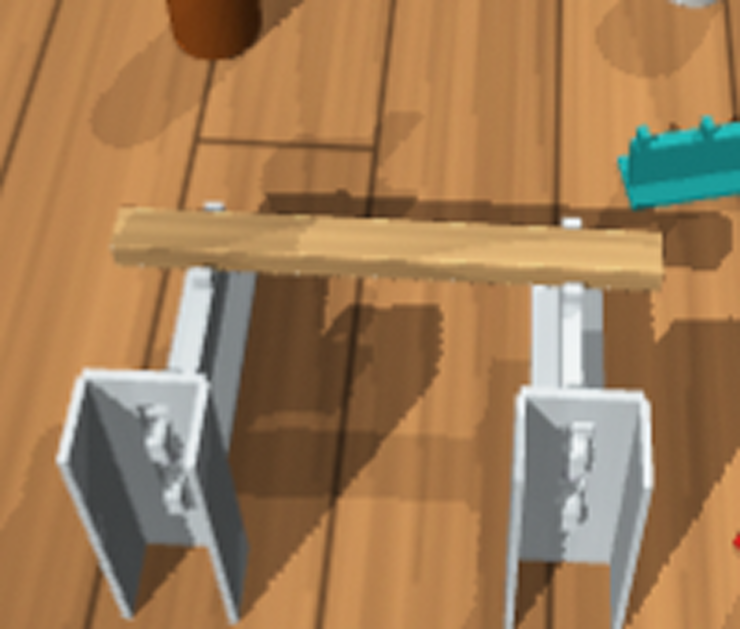

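View pics/top13c.png

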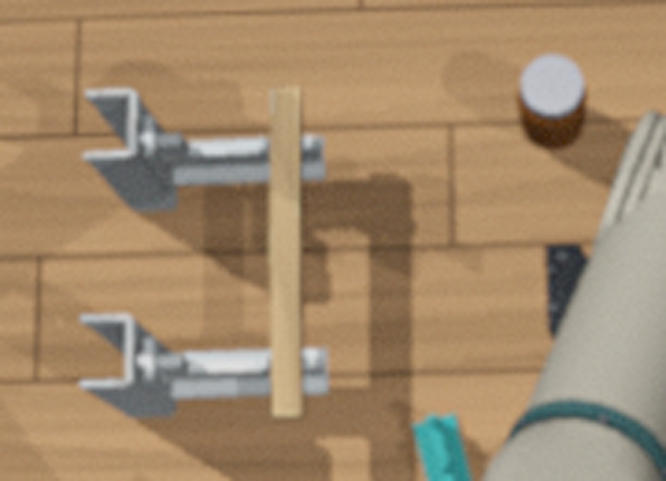

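```bash
python3 -c "
from plant import arm
print(arm.sign_off())"
```

```text
the job is handed in; nothing more can be done
None
```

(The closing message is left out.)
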